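# Load the altitude chamber and open the pump valve

### The arm

A 6-joint arm with a two-finger parallel gripper is mounted at the origin on the work surface. World frame = base frame: x ahead of the robot, y to its left, z up, the work surface at z = 0. Lengths are in m, angles in rad, forces in N, time in s.
With the tool pointing down it reaches from about 0.35 to 0.775 m from the base axis. Payload 7.3 kg.
Tool frame: the origin (TCP) lies at the very end of the fingers, on their centre line; the grasp point (between the pads) lies 19 mm behind it (robot.pinch_z is the distance from the TCP to the grasp point, in m); z points along the fingers, y is the line along which they close (so a half turn about z gives the same grasp; the last joint's range is limited). The gripper opens to 92 mm and grips with 3 to 60 N. Pads are 19 mm wide; open, the fingers measure 130 mm over their backs; the gripper's body (75 mm by 190 mm) begins 47 mm behind the grasp point.
Start: joints at [-1.306, 0.342, 1.524, -0, 1.275, -0.146], TCP at [0.21, -0.481, 0.227] pointing down, gripper open.
Joint ranges: [-2.53, 2.53], [-0.77, 2.02], [0.04, 2.7], [-1, 4.14], [0.28, 2.66], [-3.11, 3.11]. Speed limits (rad/s): [2.57, 2.57, 3.14, 3.14, 3.14, 3.14].

### API

Orientations are given as [roll, pitch, yaw] about the fixed x, y, z axes, in that order (R = Rz(yaw) Ry(pitch) Rx(roll)).
In Python, from cell import robot gives the robot as it stands.
- The arm moves only by the tool move_arm, never from a script. Its argument "motion" is a list of rows, each a list of 6 numbers: the shift along the tool's x, y, z in units of 0.1 m (1.0 is 0.1 m), then the turn, a rotation vector about the tool's x, y, z in units of pi rad (1.0 is pi rad). In form: [[dx, dy, dz, rx, ry, rz], ...]. A call has 1 to 12 rows; each row is the pose to reach, as a shift and turn from the pose commanded when the call began, along the tool's axes at that moment, turning the shorter way round; what a row does not reach only later rows make up. A row lasts 1/8 s, in which the tool goes at most 62.5 mm and 10.7 degrees, less where a joint would pass 70% of its speed; a pose out of reach is approached as far as the arm can. A call with a number of a shift or a turn outside -1 to 1 is refused whole. A call with a gripper value outside its range is refused whole. "fingers" is the opening, from -1 (shut) to 1 (fully open), set as the call begins (left out, the last holds). The fingers move at their own pace and stop on an object; "newtons" is the grip in N (left out, the last holds). Time passes only in rows, so rows that repeat a pose let the fingers close. It gives the time, the measured TCP pose, the force, the opening and the grip force at its end, in the units of the state.
- robot.observe(): the state, without advancing time (a new reading comes with each control period).
- robot.read_camera(name): name is "side" or "top"; returns a dict with "image" (384x512x3 uint8, red, green, blue), "range_z" (384x512 float32, m along the optical axis (not along the pixel's ray), 0 where there is no reading), "vfov" (degrees; the focal length in pixels is half the picture's height over the tangent of half this angle, whatever the lens; pixels are square), "cx", "cy" (the principal point, pixels), "extrinsics" (4x4, takes a point from camera to world coordinates). Camera axes: x right, y up, looking along -z (the intrinsics and any distortion apply to the point x, -y, -z); pixel columns grow to the right and rows downward; lengths in m; the calibration is good to about 2 mm. A picture is of the moment at which its call begins.
- robot.hand_in(): hands the job in; it is judged then, once.
The state is a dict: "time": time; "qpos": joint angles; "qvel": joint speeds; "joint_efforts": joint torques, N m; "tool_pos": TCP position; "tool_rot": TCP orientation; "contact_force": force on the tool from outside, world axes, zero at the start; "torque": the same for the moment, N m; "opening": finger opening in m; "grip_force": force on a finger pad.
Only numpy, scipy, OpenCV 4.12 (cv2) and the standard library are available. Lean on these libraries where they do the work, as an engineer would, in place of code of your own. Each camera call takes 0.05 s, during which the arm holds its last target. There are 200 camera calls.

### The job

Get the altitude chamber ready for pump-down: stand every white-and-green radio module upright in a bay of its own in the chamber, flat on the floor, then shut the clear lid fully and press both red toggle clamps right down. Only then open the pump valve by its handwheel, counter-clockwise all the way until you feel the stop, and back it off a quarter turn so that it cannot seize. Leave the other things on the bench where they are.

Things in the scene. Friction and masses are not known exactly. Their poses are not given: they have to be found in the camera images.
- chamber: Bench vacuum chamber with lid, clamps and valve, one fixed assembly on a steel plate (10 mm thick). Origin on the bench under the chamber's centre; x away from the robot (towards the hinge), y left, z up. Aluminium box: outside 136 (x) by 268 (y), inside 112 by 244 mm; inner floor 22, rim 97 mm above the bench. A gauge (top at 88 mm) stands out 56 mm from the left wall.
- bay1 (a point): Middle of the leftmost bay's floor, 22 mm above the bench, at y = 91.5 mm in the chamber's frame. Three blue ribs (along x, 4 mm thick, 12 mm high) part the chamber's floor into four bays, each 57 mm wide (y) and 112 mm long (x), middles at x = 0, y = 91.5, 30.5, -30.5 and -91.5 mm.
- lid_hinge (a point): Middle of the lid's hinge line (along the chamber's y), on the far side of the chamber, 72 mm beyond its centre and 100 mm above the bench.
- lid_edge (a point): Middle of the lid's free edge, on its outer face. The lid is a clear plate 140 mm from hinge to edge, 272 mm wide, 12 mm thick; shut, its outer face lies 112 mm above the bench. A steel bar handle (100 mm long along y, 12 mm round, mid-width) stands off the outer face, 90 mm from the hinge, the bar centre 33 mm off the face.
- lid (a joint): Lid angle in rad: 0 = shut flat on the rim; it starts standing about upright (1.55 to 1.68), its outer face away from the robot. The hinge is stiff (0.5 N m) and the lid (0.5 kg) stays at any angle; it swings towards the robot and down, and is easily pushed on the outer face near the free edge with some 5 N.
- clamp_left_pivot (a point): Pivot of the left toggle clamp's handle, in front of the chamber (98 mm on the robot's side of its centre, 90 mm to the left), 95 mm above the bench. The pivot line is along the chamber's y.
- clamp_left_tip (a point): End of the left clamp's handle: a rod from the pivot to here, 85 mm long, the outer 50 mm a red plastic grip 18 mm round.
- clamp_left (a joint): Handle angle of the left clamp in rad: 0 = open (handle leans 66 deg above the level, up and towards the robot; the clamp's arm stands up), 1.10 = clamped (handle pressed down until it stops nearly level, pointing at the robot; the linked arm presses on the lid's edge). About 0.2 N m (3 N near the tip); it stays where it is left.
- clamp_right_pivot (a point): Pivot of the right toggle clamp's handle, in front of the chamber (98 mm on the robot's side of its centre, 90 mm to the right), 95 mm above the bench. The pivot line is along the chamber's y.
- clamp_right_tip (a point): End of the right clamp's handle: a rod from the pivot to here, 85 mm long, the outer 50 mm a red plastic grip 18 mm round.
- clamp_right (a joint): Handle angle of the right clamp in rad: 0 = open (handle leans 66 deg above the level, up and towards the robot; the clamp's arm stands up), 1.10 = clamped (handle pressed down until it stops nearly level, pointing at the robot; the linked arm presses on the lid's edge). About 0.2 N m (3 N near the tip); it stays where it is left.
- wheel_centre (a point): Point on the vertical axis of the pump valve's red handwheel, 155 mm above the bench (mid-height of the revolving handle); it does not move with the wheel. The wheel is 129 mm across, three spokes, its rim's top 114 mm above the bench; it does not rise as it turns.
- crank_grip (a point): Middle of the black revolving handle that stands upright on the wheel, 50 mm from the axis: 23 mm round, from 116 to 179 mm above the bench. It spins freely on its pin, so it can be held and carried round in a circle without turning the hand.
- valve (a joint): Turn of the pump valve's wheel in rad, growing counter-clockwise seen from above, which opens the valve. It starts somewhere from shut (0) to half a turn open and needs two to three more turns to the hard stop of the fully open valve, which is felt as a firm resistance. Turning takes about 0.12 N m (2.5 N at the handle).
- radio1: Radio module, a white block with green ends, 76 (x) by 36 (y) by 50 mm (z), a brass connector standing out 8 mm at the +x end; about 0.22 kg. Origin at the centre of its underside. Stands on the bench to the left of the chamber, its long side pointing roughly away from the robot. May be absent.
- radio2: Radio module, a white block with green ends, 76 (x) by 36 (y) by 50 mm (z), a brass connector standing out 8 mm at the +x end; about 0.22 kg. Origin at the centre of its underside. Stands on the bench to the left of the chamber, its long side pointing roughly away from the robot. May be absent.
- radio3: Radio module, a white block with green ends, 76 (x) by 36 (y) by 50 mm (z), a brass connector standing out 8 mm at the +x end; about 0.22 kg. Origin at the centre of its underside. Stands on the bench to the left of the chamber, its long side pointing roughly away from the robot. May be absent.
- radio4: Radio module, a white block with green ends, 76 (x) by 36 (y) by 50 mm (z), a brass connector standing out 8 mm at the +x end; about 0.22 kg. Origin at the centre of its underside. Stands on the bench to the left of the chamber, its long side pointing roughly away from the robot. May be absent.
- modem: Bystander: flat black box 100 x 130 x 28 mm, origin under its centre.
- antenna: Bystander: black rubber antenna 170 mm long lying down, origin under its thick part.
- mouse: Bystander: black mouse 100 x 60 x 32 mm, origin under its centre.
- power_sensor: Bystander: slim white and green probe 160 x 42 x 30 mm, lying left of the modules, not a radio module; origin under its centre.
- screwdriver: Bystander: red-handled screwdriver lying in front of the chamber.
- mug: Bystander: white mug 80 mm across, 95 mm high.
Things that resemble listed ones, but are neither listed nor needed, are in the scene too. What is shaped like the radio4 but blue is not meant.

How it is judged:
By the outcome, as a careful person would: the job done as asked, in the order asked, and still so for the second after the job is handed in, with the robot touching nothing.
Of radio1, radio2, radio3, radio4 only 2 to 4 are there at a start; the rules pass over those that are not, and their reading is None.
At some moment in a run one of radio1, radio2, radio3, radio4 may be knocked a few centimetres aside while the robot is not near it.
It also fails if it takes over 210 s, if anything falls off the work surface, if the arm or the gripper's body presses on something with over 40 N, if the wrist force passes 120 N, or if a joint passes its speed limit or range.

## Working session

There is one attempt and no reset: what is moved stays moved. The work goes in short steps, Python scripts to look and compute and a tool call to move; the robot and the scene stay as the last step left them, time stands still between calls to the robot, and variables do not carry over. Pictures are saved under pics/ and viewed, at most 14 in all, crops included, and the job is handed in when it is done.

Besides the shell and the picture viewer there is one more tool, called after "Emit:" as name(argument=value, ...), one argument or row to a line, values as JSON. move_arm: Moves the arm, as the interface text tells. Shifts and turns lie within -1 to 1; 1 stands for 0.1 m of shift or pi rad of turn. Its arguments: {"type":"object","properties":{"motion":{"type":"array"},"fingers":{"type":"number"},"newtons":{"type":"number"}},"required":["motion"]}

```bash
mkdir -p pics; ls
cat > h.py <<'E'
import numpy as np, cv2
from cell import robot
def cam(n):
    d=robot.read_camera(n); return d
def save(d,f): cv2.imwrite('pics/'+f,cv2.cvtColor(d['image'],cv2.COLOR_RGB2BGR))
def cloud(d):
    # world points per pixel
    z=d['range_z'].astype(float); h,w=z.shape
    f=h/2/np.tan(np.radians(d['vfov'])/2)
    u,v=np.meshgrid(np.arange(w),np.arange(h))
    P=np.stack([(u-d['cx'])/f*z,-(v-d['cy'])/f*z,-z],-1)
    E=d['extrinsics']; W=P@E[:3,:3].T+E[:3,3]; W[z==0]=np.nan
    return W
E
python3 - <<'E'
from h import *
for n in('top','side'):
    d=cam(n); save(d,n+'0.png'); print(n,{k:v for k,v in d.items() if k not in('image','range_z')})
    np.save(n+'0.npy',cloud(d))
print(robot.observe())
E
```

```text
pics
top {'vfov': 57.39950336720207, 'cx': 261.7223671051903, 'cy': 195.86537805505515, 'extrinsics': array([[-0.0119823 ,  0.99127624, -0.13125485,  0.39217886],
       [-0.99982774, -0.01001671,  0.01562537,  0.03093776],
       [ 0.01417432,  0.13141947,  0.99122551,  1.59788812],
       [ 0.        ,  0.        ,  0.        ,  1.        ]])}
side {'vfov': 56.89999188611652, 'cx': 258.74656685033773, 'cy': 192.42432871358923, 'extrinsics': array([[-0.71689532,  0.50541783, -0.48022277,  0.00623219],
       [-0.69714133, -0.51234957,  0.50148966,  0.59032489],
       [ 0.00741989,  0.69429873,  0.71964867,  0.94244216],
       [ 0.        ,  0.        ,  0.        ,  1.        ]])}
{'time': 0.1, 'qpos': array([-1.30598473e+00,  3.42666072e-01,  1.52490957e+00,  6.81762998e-07,
        1.27543576e+00, -1.45991134e-01]), 'qvel': array([-0.00040213, -0.00166103, -0.00217919, -0.00143981,  0.00159973,
       -0.00061065]), 'joint_efforts': array([ 1.43071928e-03, -4.32004452e+01, -2.44694549e+01,  7.18608429e-02,
        5.26282412e-02, -4.81421068e-05]), 'tool_pos': array([ 0.20958358, -0.48094944,  0.22611188]), 'tool_rot': array([-3.14018910e+00, -2.07034188e-04,  4.10802391e-01]), 'contact_force': array([ 0.60371819, -0.49604138,  0.02185081]), 'torque': array([-0.03298619, -0.00993478, -0.06691761]), 'grip_force': 0.0, 'opening': 0.09179106306484949}
```

View pics/top0.png

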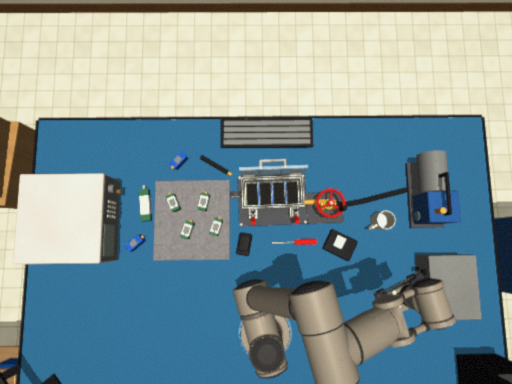

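View pics/side0.png

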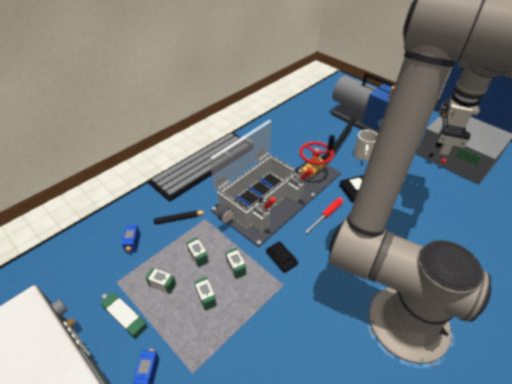

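The top view shows four modules at about (172,202), (203,201), (187,229) and (215,227), the chamber near (273,190) and the wheel at (329,203). In the side view the modules stand on the mat. Next I measure them.

```bash
cat >> h.py <<'E'
def rect(p):
    (c,s,a)=cv2.minAreaRect((p[:,:2]*1000).astype(np.float32))
    if s[0]<s[1]: s=s[::-1]; a+=90
    return np.round(c,1),np.round(s,1),round((a+90)%180-90,1)
def radios(d,W=None):
    W=cloud(d) if W is None else W
    m=((W[...,2]>.040)&(W[...,2]<.058)&(W[...,1]>.13)&(W[...,1]<.55)&(W[...,0]>.25)&(W[...,0]<.75)).astype(np.uint8)
    n,l,st,c=cv2.connectedComponentsWithStats(m,connectivity=4)
    out=[]
    for i in range(1,n):
        if st[i,4]<20: continue
        p=W[l==i]; col=d['image'][l==i].mean(0).astype(int)
        out.append((np.round(c[i]),st[i,4],rect(p),np.round(p.mean(0)*1000,1),col))
    return out
E
python3 - <<'E'
from h import *
d=cam('top'); W=cloud(d); im=d['image'].astype(int)
for r in radios(d,W): print(r)
s=cam('side'); S=cloud(s); 
print('side')
for r in radios(s,S): print(r)
for nm,d,W in(('top',d,W),('side',s,S)):
    im=d['image'].astype(int); R,G,B=im[...,0],im[...,1],im[...,2]
    red=(R>120)&(G<70)&(B<70)
    x,y,z=W[...,0],W[...,1],W[...,2]
    w=red&(z>.09)&(z<.13)&(y<-.1)&(y>-.4)
    print(nm,'wheel',w.sum(),rect(W[w]) if w.sum()>5 else 0,np.median(z[w]))
    g=(z>.165)&(z<.19)&(y<-.1)&(y>-.4)&(x>.4)&(x<.75)
    print('grip',g.sum(),np.nanmean(W[g],0))
    for yy in((-.02,.15),(-.2,-.02)):
        c=red&(z>.11)&(z<.2)&(y>-.16)&(y<.15)&(y>yy[0])&(y<yy[1])
        print('clamp',c.sum(), np.round(W[c][np.argsort(W[c][:,2])[-3:]],3).tolist(), W[c].mean(0))
    rim=(z>.092)&(z<.102)&(y>-.17)&(y<.2)&(x>.4)&(x<.75)&~red
    print('rim',rim.sum(),rect(W[rim]))
    pl=(z>.005)&(z<.015)&(y>-.35)&(y<.2)&(x>.35)&(x<.8)
    print('plate',pl.sum(),rect(W[pl]))
    lid=(z>.2)&(z<.28)&(y>-.2)&(y<.2)&(x>.5)&(x<.85)
    print('lid',lid.sum(),W[lid].mean(0) if lid.any() else 0)
import cv2
d=cam('top');cv2.imwrite('pics/z.png',cv2.resize(cv2.cvtColor(d['image'][150:260,130:370],4),None,fx=3.3,fy=3.3,interpolation=2))
E
```

```text
(array([174., 165.]), np.int32(27), (array([740.6, 398.2]), array([32.2, 18.8]), 88.3), array([741.4, 397.1,  49.1]), array([ 74, 110, 182]))
(array([203., 201.]), np.int32(142), (array([578.6, 268.5]), array([75.7, 36.1]), -14.3), array([577.5, 268.4,  50.2]), array([167, 180, 160]))
(array([172., 202.]), np.int32(142), (array([578.2, 405.9]), array([80.1, 36.1]), 23.4), array([575.9, 404.2,  50. ]), array([163, 177, 156]))
(array([215., 226.]), np.int32(143), (array([465.5, 212.5]), array([74.7, 36. ]), -19.0), array([464.6, 212.4,  50.1]), array([166, 179, 160]))
(array([186., 229.]), np.int32(146), (array([453.6, 341.3]), array([75.7, 37.9]), -18.5), array([453.2, 340. ,  50. ]), array([162, 176, 156]))
(array([139., 239.]), np.int32(29), (array([411. , 540.3]), array([39. , 18.5]), 0.9), array([411.2, 542.9,  48.2]), array([ 44,  92, 182]))
side
(array([129., 242.]), np.int32(75), (array([738.5, 399.2]), array([45. , 21.6]), 88.9), array([740.7, 399.3,  47.2]), array([ 44,  83, 171]))
(array([196., 249.]), np.int32(265), (array([574.7, 269. ]), array([77.6, 36.3]), -13.0), array
[... 999 characters left out ...]
array([596.7, -21. ]), array([309.7, 179.5]), -85.4)
plate 2104 (array([575. , -75.1]), array([549.1, 449. ]), 89.9)
lid 343 [ 0.68649647 -0.03473745  0.23120232]
side wheel 216 (array([ 552.7, -281.3]), array([117.7, 116.6]), -4.1) 0.1118060794416823
grip 134 [ 0.60169015 -0.17465513  0.17599351]
clamp 33 [[0.464, 0.051, 0.179], [0.473, 0.05, 0.18], [0.468, 0.051, 0.181]] [0.47290873 0.05265409 0.1696929 ]
clamp 35 [[0.47, -0.13, 0.177], [0.473, -0.133, 0.177], [0.473, -0.128, 0.18]] [ 0.47986691 -0.12642626  0.16096804]
rim 718 (array([591. , -20.1]), array([302.2, 184.5]), -88.3)
plate 2133 (array([573.5, -76.3]), array([552.7, 438.8]), -88.9)
lid 773 [ 0.68079243 -0.02509745  0.22494702]
```

View pics/z.png

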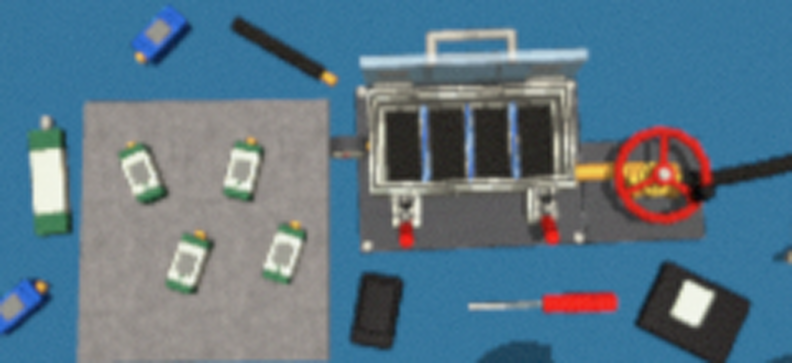

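The crop shows four upright modules with their connectors pointing away, four empty bays, both clamps open, and the black crank on the right side of the wheel. I still need the chamber's pose, the crank position, and a move planner.

```bash
cat >> h.py <<'E'
from scipy.spatial.transform import Rotation as Rn
def go(*pts):
    """print tool-axis moves from the present pose; pts (x,y,z[,yaw_deg]) in m; splits into calls of <=0.1 m per axis"""
    o=robot.observe(); p=o['tool_pos'].copy(); R=Rn.from_euler('xyz',o['tool_rot'])
    print('at',np.round(p,4),'rpy',np.round(np.degrees(o['tool_rot']),1),'open',round(o['opening'],4),'grip',round(o['grip_force'],1),'t',round(o['time'],1),'F',np.round(o['contact_force'],1))
    for q in pts:
        q=np.array(q,float); T=Rn.from_euler('xyz',[np.pi,0,np.radians(q[3])]) if len(q)>3 else R
        d=R.inv().apply(q[:3]-p); n=int(np.ceil(np.abs(d).max()/.1-1e-6)) or 1
        rv=(R.inv()*T).as_rotvec()/np.pi
        rows=max(int(np.ceil(np.linalg.norm(d)/.0625)),int(np.ceil(np.linalg.norm(rv)*180/10.7)),1)
        print('  to',q,'tool shift(0.1m)',np.round(d*10,3),'turn',np.round(rv,3),'calls',n,'rows',rows)
        p=q[:3]; R=T
E
python3 - <<'E'
from h import *
for n in('top','side'):
    d=cam(n); W=cloud(d); im=d['image'].astype(int); R,G,B=[im[...,i] for i in range(3)]
    x,y,z=[W[...,i] for i in range(3)]
    ib=(z>.026)&(z<.045)&(y>-.15)&(y<.1)&(x>.53)&(x<.67)&(B>R+25)
    k,l,st,c=cv2.connectedComponentsWithStats(ib.astype(np.uint8))
    for i in range(1,k):
        if st[i,4]>8:
            p=W[l==i]; v=cv2.fitLine((p[:,:2]*1000).astype(np.float32),2,0,.1,.1).ravel(); print(n,'rib',st[i,4],p.mean(0),'dir',np.degrees(np.arctan2(v[1]*np.sign(v[0]),abs(v[0]))),'xr',p[:,0].min(),p[:,0].max())
    # front wall rim: outer edge points by columns, and side walls
    rim=(z>.09)&(z<.103)&(y>-.19)&(y<.14)&(x>.515)&(x<.57)
    f=W[rim&((abs(y+.03)<.075))]; v=cv2.fitLine((f[:,:2]*1000).astype(np.float32),2,0,.1,.1).ravel(); print('front',len(f),v,f.mean(0))
    for a,b in((.07,.13),(-.19,-.13)):
        f=W[(z>.09)&(z<.103)&(y>a)&(y<b)&(x>.56)&(x<.64)]; 
        if len(f)>5: print('side wall',len(f),f.mean(0),f[:,1].min(),f[:,1].max(),cv2.fitLine((f[:,:2]*1000).astype(np.float32),2,0,.1,.1).ravel()[:2])
    g=(z>.168)&(z<.19)&(y<-.2)&(y>-.4)&(x>.4)&(x<.7)&(R<90)
    print('grip',g.sum(),W[g].mean(0),rect(W[g]))
    L=(z>.14)&(z<.26)&(abs(y+.03)<.12)&(x>.62)&(x<.76); P=W[L]
    for a in(.15,.18,.21,.235): 
        q=P[abs(P[:,2]-a)<.012]; print('lid z',a,len(q),np.percentile(q[:,0],[5,50,95]).round(3) if len(q) else 0)
go((.3,-.3,.3))
E
```

```text
top rib 26 [ 0.6173875  -0.03876596  0.03250336] dir 2.5302854 xr 0.5666258649721182 0.6676048398469798
top rib 20 [0.61936013 0.02281804 0.03382002] dir -0.6092448 xr 0.5760923956456985 0.6622105243724165
top rib 24 [ 0.60178934 -0.10118949  0.03241255] dir 1.8527547 xr 0.5660072113393171 0.6390992925185195
front 99 [ 4.9934786e-02 -9.9875247e-01  5.4855365e+02 -2.9383341e+01] [ 0.54855365 -0.02938334  0.09721062]
side wall 54 [0.59631751 0.09084342 0.09690268] 0.08350817607266926 0.12696154027523335 [0.9967334  0.08076199]
side wall 49 [ 0.60037977 -0.16641022  0.0971103 ] -0.17260261371277177 -0.15927221234590808 [0.9999738  0.00723941]
grip 21 [ 0.52928782 -0.32420389  0.17748685] (array([ 528.9, -325.3]), array([19.6, 12.5]), 86.8)
lid z 0.15 49 [0.68  0.683 0.686]
lid z 0.18 76 [0.679 0.683 0.723]
lid z 0.21 87 [0.679 0.683 0.729]
lid z 0.235 226 [0.679 0.686 0.694]
side rib 40 [ 0.63259664 -0.09970555  0.0308926 ] dir -2.1846342 xr 0.5946966817185321 0.6682616829768366
side rib 35 [ 0.62997359 -0.03738778  0.03160935] dir -0.3278301 xr 0.5944650792876149 0.6665162331754795
sid
[... 166 characters left out ...]
1] [ 0.54481158 -0.03373998  0.09668577]
side wall 87 [0.59927948 0.09041414 0.09637014] 0.08135119292556958 0.096630792214632 [0.999413   0.03425741]
side wall 74 [ 0.599484   -0.16418505  0.0960911 ] -0.1758046562164599 -0.15678742971052695 [0.99953    0.03065619]
grip 27 [ 0.52450883 -0.3214656   0.17520619] (array([ 525.4, -323.4]), array([17.9, 17.2]), 9.9)
lid z 0.15 247 [0.677 0.68  0.684]
lid z 0.18 275 [0.676 0.68  0.683]
lid z 0.21 293 [0.676 0.679 0.683]
lid z 0.235 386 [0.676 0.68  0.69 ]
at [ 0.2097 -0.4813  0.2266] rpy [-180.    -0.    23.5] open 0.0916 grip 0.0 t 0.3 F [-0.3  1.3  0.7]
  to [ 0.3 -0.3  0.3] tool shift(0.1m) [ 1.552 -1.301 -0.734] turn [0. 0. 0.] calls 2 rows 4
```

Emit:
move_arm(
  motion=[
    [0.42, -0.44, -0.1, 0, 0, 0],
    [0.84, -0.89, -0.2, 0, 0, 0],
    [0.84, -0.89, -0.2, 0, 0, 0],
  ],
  fingers=0.5,
)

```text
time: 0.72
tool_pos: [0.2522, -0.3634, 0.2477]
tool_rot: [3.141, -0.001, 0.414]
contact_force: [0.6, -1.1, -0.3]
opening: 0.07
grip_force: 0.0
```

Emit:
move_arm(
  motion=[
    [0.42, -0.44, 0, 0, 0, 0],
    [0.84, -0.89, 0, 0, 0, 0],
    [0.84, -0.89, 0, 0, 0, 0],
  ],
)

```text
time: 1.1
tool_pos: [0.2933, -0.2487, 0.2469]
tool_rot: [3.142, -0.0, 0.415]
contact_force: [-0.3, -0.5, -0.1]
opening: 0.0687
grip_force: 0.0
```

Emit:
move_arm(
  motion=[
    [0.42, -0.44, 0, 0, 0, 0],
    [0.84, -0.89, 0, 0, 0, 0],
    [0.84, -0.89, 0, 0, 0, 0],
  ],
)

```text
time: 1.48
tool_pos: [0.3352, -0.1339, 0.2468]
tool_rot: [3.141, -0.0, 0.417]
contact_force: [-0.4, -0.7, 0.4]
opening: 0.0691
grip_force: 0.0
```

Emit:
move_arm(
  motion=[
    [0.42, -0.44, 0, 0, 0, 0],
    [0.84, -0.89, 0, 0, 0, 0],
    [0.84, -0.89, 0, 0, 0, 0],
  ],
)

```text
time: 1.85
tool_pos: [0.3769, -0.0191, 0.2467]
tool_rot: [3.141, -0.0, 0.416]
contact_force: [0.4, -0.9, 0.5]
opening: 0.069
grip_force: 0.0
```

Emit:
move_arm(
  motion=[
    [0.42, -0.44, 0, 0, 0, 0],
    [0.84, -0.89, 0, 0, 0, 0],
    [0.84, -0.89, 0, 0, 0, 0],
  ],
)

```text
time: 2.22
tool_pos: [0.4187, 0.0951, 0.2463]
tool_rot: [3.141, -0.0, 0.414]
contact_force: [0.3, -0.7, 0.5]
opening: 0.0689
grip_force: 0.0
```

Emit:
move_arm(
  motion=[
    [0.42, -0.44, 0, 0, 0, 0.05],
    [0.84, -0.89, 0, 0, 0, 0.1],
    [0.84, -0.89, 0, 0, 0, 0.15],
    [0.84, -0.89, 0, 0, 0, 0.2],
    [0.84, -0.89, 0, 0, 0, 0.238],
    [0.84, -0.89, 0, 0, 0, 0.238],
  ],
)

```text
time: 2.98
tool_pos: [0.4598, 0.2066, 0.2465]
tool_rot: [3.141, -0.0, -0.339]
contact_force: [0.7, -0.3, 0.8]
opening: 0.0687
grip_force: 0.0
```

Run:
```python
from h import *
d=cam('side')
for r in radios(d): print(r)
go((.463,.213,.12,-19.3),(.463,.213,.022,-19.3))
```

```text
(array([129., 242.]), np.int32(78), (array([737.6, 399.2]), array([44.1, 24. ]), 89.6), array([741. , 399. ,  47.9]), array([ 44,  85, 174]))
(array([196., 249.]), np.int32(265), (array([575.3, 268.8]), array([78. , 36.6]), -13.2), array([572.4, 270.8,  48.8]), array([159, 170, 156]))
(array([235., 260.]), np.int32(289), (array([461.7, 213.3]), array([76.8, 35.6]), -19.2), array([459.3, 215.2,  48.8]), array([115, 125, 113]))
(array([159., 277.]), np.int32(332), (array([572.3, 405. ]), array([76.4, 36.3]), 22.0), array([570.6, 406.2,  48.8]), array([161, 172, 159]))
(array([204., 290.]), np.int32(344), (array([450.7, 340.6]), array([76.5, 36.5]), -19.3), array([447.8, 342.4,  48.9]), array([162, 175, 161]))
(array([151., 355.]), np.int32(81), (array([410.7, 540.6]), array([37.3, 18.4]), 0.1), array([407.7, 542.9,  48.2]), array([ 55,  98, 196]))
at [0.4596 0.2071 0.2465] rpy [180.   -0.  -19.3] open 0.0688 grip 0.0 t 3.0 F [ 0.4 -0.8 -0.5]
  to [  0.463   0.213   0.12  -19.3  ] tool shift(0.1m) [ 0.012 -0.068  1.265] turn [ 0. -0. -0.] calls 2 rows 3
  to [  0.463   0.213   0.022 -19.3  ] tool shift(0.1m) [ 0.   -0.    0.98] turn [0. 0. 0.] calls 1 rows 2
```

Emit:
move_arm(
  motion=[
    [0.01, -0.07, 0.5, 0, 0, 0],
    [0.01, -0.07, 1, 0, 0, 0],
    [0.01, -0.07, 1, 0, 0, 0],
  ],
)

```text
time: 3.4
tool_pos: [0.46, 0.2139, 0.1439]
tool_rot: [3.137, 0.006, -0.336]
contact_force: [0.4, 0.1, -0.3]
opening: 0.0688
grip_force: 0.0
```

Emit:
move_arm(
  motion=[
    [0, 0, 0.5, 0, 0, 0],
    [0, 0, 0.95, 0, 0, 0],
    [0, 0, 0.95, 0, 0, 0],
  ],
)

```text
time: 3.78
tool_pos: [0.4614, 0.2149, 0.0512]
tool_rot: [3.139, 0.003, -0.336]
contact_force: [-0.4, 0.5, 0.5]
opening: 0.0688
grip_force: 0.0
```

Emit:
move_arm(
  motion=[
    [0, 0, 0.15, 0, 0, 0],
    [0, 0, 0.3, 0, 0, 0],
    [0, 0, 0.3, 0, 0, 0],
  ],
)

```text
time: 4.15
tool_pos: [0.4615, 0.2156, 0.0214]
tool_rot: [3.141, 0.001, -0.337]
contact_force: [-0.1, 0.2, -0.7]
opening: 0.0691
grip_force: 0.0
```

Emit:
move_arm(
  motion=[
    [0, 0, 0, 0, 0, 0],
    [0, 0, 0, 0, 0, 0],
    [0, 0, 0, 0, 0, 0],
    [0, 0, 0, 0, 0, 0],
    [0, 0, 0, 0, 0, 0],
    [0, 0, 0, 0, 0, 0],
  ],
  fingers=-0.6,
  newtons=25,
)

```text
time: 4.9
tool_pos: [0.4617, 0.2155, 0.0219]
tool_rot: [3.141, -0.0, -0.337]
contact_force: [-2.1, -2.8, 5.8]
opening: 0.0362
grip_force: 25.0
```

Emit:
move_arm(
  motion=[
    [0, 0, -0.5, 0, 0, 0],
    [0, 0, -1, 0, 0, 0],
    [0, 0, -1, 0, 0, 0],
  ],
)

```text
time: 5.28
tool_pos: [0.4641, 0.2168, 0.1249]
tool_rot: [-3.137, -0.006, -0.337]
contact_force: [0.6, -0.1, -2.2]
opening: 0.0361
grip_force: 25.0
```

Emit:
move_arm(
  motion=[
    [0, 0, -0.5, 0, 0, 0],
    [0, 0, -1, 0, 0, 0],
    [0, 0, -1, 0, 0, 0],
  ],
)

```text
time: 5.65
tool_pos: [0.4633, 0.2165, 0.2238]
tool_rot: [-3.138, -0.005, -0.337]
contact_force: [0.9, 0.1, -2.9]
opening: 0.036
grip_force: 25.0
```

```bash
cat >> h.py <<'E'
C=np.array([.6085,-.0375]); YAW=2.5
def ch(x,y):
    a=np.radians(YAW); return C+np.array([np.cos(a)*x-np.sin(a)*y,np.sin(a)*x+np.cos(a)*y])
E
python3 - <<'E'
from h import *
d=cam('side');
I=d['image'][150:330,120:360]; cv2.imwrite('pics/g1.png',cv2.resize(cv2.cvtColor(I,4),None,fx=3,fy=3,interpolation=2))
a=ch(-.004,-.083); go((*a,.23,YAW),(*a,.12,YAW))
E
```

```text
at [0.4619 0.216  0.2214] rpy [-180.    -0.   -19.3] open 0.0354 grip 25.0 t 5.7 F [-0.3  0.  -2.8]
  to [ 0.60812422 -0.12059548  0.23        2.5       ] tool shift(0.1m) [ 2.492  2.694 -0.086] turn [-0.    -0.    -0.121] calls 3 rows 6
  to [ 0.60812422 -0.12059548  0.12        2.5       ] tool shift(0.1m) [-0.  -0.   1.1] turn [0. 0. 0.] calls 2 rows 2
```

View pics/g1.png

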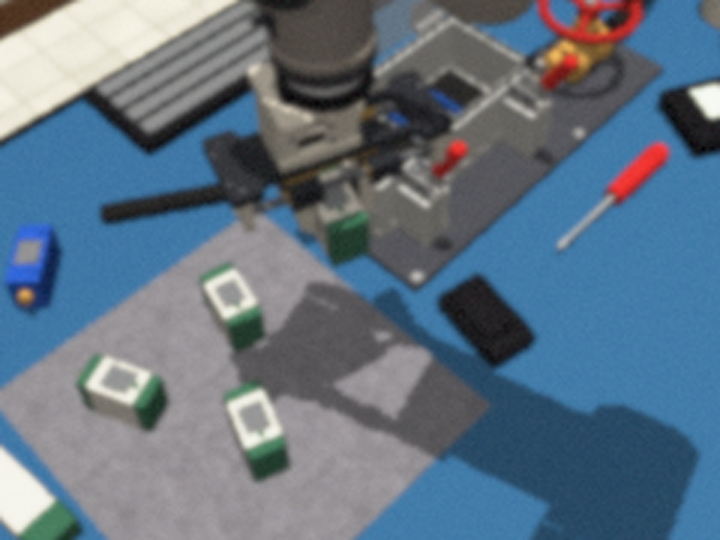

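The module is gripped and lifted (green end at about (345,240) in the crop). I carry it over to bay 4.

Emit:
move_arm(
  motion=[
    [0.4, 0.45, -0.1, 0, 0, -0.05],
    [0.83, 0.9, -0.2, 0, 0, -0.1],
    [0.83, 0.9, -0.2, 0, 0, -0.121],
    [0.83, 0.9, -0.2, 0, 0, -0.121],
  ],
)

```text
time: 6.2
tool_pos: [0.5094, 0.1028, 0.2389]
tool_rot: [-3.141, 0.005, 0.041]
contact_force: [-0.6, -0.4, -2.3]
opening: 0.0356
grip_force: 25.0
```

Run:
```python
from h import *
a=ch(-.004,-.083); go((*a,.24,YAW),(*a,.12,YAW))
```

```text
at [0.5094 0.1028 0.2389] rpy [-180.     0.3    2.4] open 0.0356 grip 25.0 t 6.2 F [-0.6 -0.4 -2.3]
  to [ 0.60812422 -0.12059548  0.24        2.5       ] tool shift(0.1m) [ 0.894  2.273 -0.016] turn [-0.     0.002 -0.001] calls 3 rows 4
  to [ 0.60812422 -0.12059548  0.12        2.5       ] tool shift(0.1m) [-0.  -0.   1.2] turn [0. 0. 0.] calls 2 rows 2
```

Emit:
move_arm(
  motion=[
    [0.3, 0.5, 0, 0, 0, 0],
    [0.6, 0.95, 0, 0, 0, 0],
    [0.6, 0.95, 0, 0, 0, 0],
  ],
)

```text
time: 6.58
tool_pos: [0.5751, 0.0091, 0.2391]
tool_rot: [3.141, 0.003, 0.039]
contact_force: [-0.8, 0.8, -2.3]
opening: 0.0357
grip_force: 25.0
```

Emit:
move_arm(
  motion=[
    [0.15, 0.5, 0, 0, 0, 0],
    [0.3, 0.95, 0, 0, 0, 0],
    [0.3, 0.95, 0, 0, 0, 0],
  ],
)

```text
time: 6.95
tool_pos: [0.6083, -0.0838, 0.2395]
tool_rot: [-3.141, 0.003, 0.04]
contact_force: [0.8, 0.7, -3.0]
opening: 0.0359
grip_force: 25.0
```

Emit:
move_arm(
  motion=[
    [0, 0.37, 0.3, 0, 0, 0],
    [0, 0.37, 0.9, 0, 0, 0],
    [0, 0.37, 0.9, 0, 0, 0],
    [0, 0.37, 0.9, 0, 0, 0],
  ],
)

```text
time: 7.45
tool_pos: [0.6108, -0.1181, 0.1534]
tool_rot: [3.141, -0.002, 0.045]
contact_force: [0.5, 0.0, -1.1]
opening: 0.0359
grip_force: 25.0
```

Run:
```python
from h import *
a=ch(-.004,-.083); go((*a,.12,YAW),(*a,.042,YAW))
for n in('top','side'):
    d=cam(n); s=d['image'][160:230,220:350] if n=='top' else d['image'][130:240,200:350]
    cv2.imwrite('pics/p_%s.png'%n,cv2.resize(cv2.cvtColor(s,4),None,fx=5,fy=5,interpolation=2))
```

```text
at [ 0.6108 -0.1181  0.1534] rpy [ 1.8e+02 -1.0e-01  2.6e+00] open 0.0359 grip 25.0 t 7.5 F [ 0.5  0.  -1.1]
  to [ 0.60812422 -0.12059548  0.12        2.5       ] tool shift(0.1m) [-0.029  0.023  0.334] turn [ 0.    -0.001  0.   ] calls 1 rows 1
  to [ 0.60812422 -0.12059548  0.042       2.5       ] tool shift(0.1m) [-0.   -0.    0.78] turn [0. 0. 0.] calls 1 rows 2
```

View pics/p_side.png

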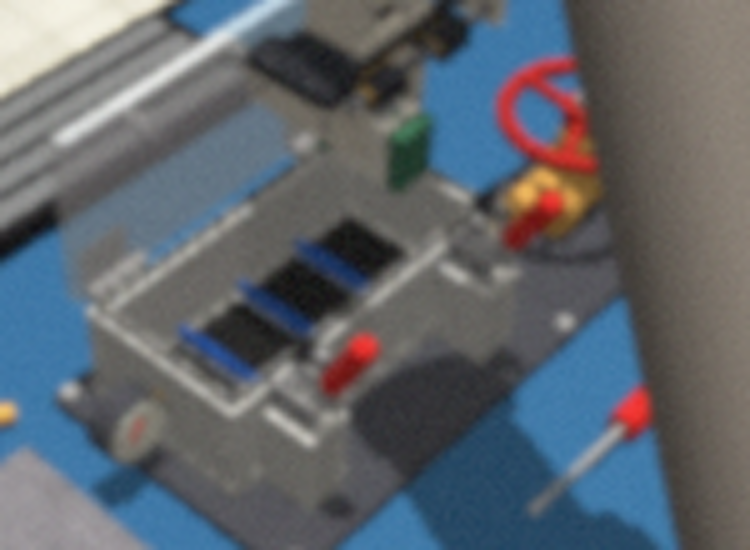

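The side crop shows the module (green end at (410,150)) hanging over bay 4, clear of the lid. I lower it in steps and watch the force.

Emit:
move_arm(
  motion=[
    [-0.02, 0.02, 0.3, 0, 0, 0],
    [-0.02, 0.02, 0.5, 0, 0, 0],
    [-0.02, 0.02, 0.5, 0, 0, 0],
    [-0.02, 0.02, 0.5, 0, 0, 0],
  ],
)

```text
time: 8.05
tool_pos: [0.6094, -0.1217, 0.1039]
tool_rot: [3.14, -0.003, 0.043]
contact_force: [-0.8, 0.4, -1.1]
opening: 0.0358
grip_force: 25.0
```

Emit:
move_arm(
  motion=[
    [0, 0, 0.05, 0, 0, 0],
    [0, 0, 0.1, 0, 0, 0],
    [0, 0, 0.15, 0, 0, 0],
    [0, 0, 0.15, 0, 0, 0],
  ],
)

```text
time: 8.55
tool_pos: [0.6078, -0.1215, 0.0861]
tool_rot: [-3.141, 0.001, 0.043]
contact_force: [0.7, 0.6, -2.5]
opening: 0.0356
grip_force: 25.0
```

Run:
```python
from h import *
a=ch(-.004,-.083); go((*a,.042,YAW))
```

```text
at [ 0.6078 -0.1215  0.0861] rpy [-1.8e+02  1.0e-01  2.5e+00] open 0.0356 grip 25.0 t 8.6 F [ 0.7  0.6 -2.5]
  to [ 0.60812422 -0.12059548  0.042       2.5       ] tool shift(0.1m) [ 0.004 -0.008  0.441] turn [-0.  0. -0.] calls 1 rows 1
```

Emit:
move_arm(
  motion=[
    [0, 0, 0.1, 0, 0, 0],
    [0, 0, 0.2, 0, 0, 0],
    [0, 0, 0.28, 0, 0, 0],
    [0, 0, 0.28, 0, 0, 0],
  ],
)

```text
time: 9.05
tool_pos: [0.6076, -0.1214, 0.0576]
tool_rot: [-3.141, 0.002, 0.043]
contact_force: [0.7, -0.3, -1.7]
opening: 0.036
grip_force: 25.0
```

Emit:
move_arm(
  motion=[
    [0, 0, 0.05, 0, 0, 0],
    [0, 0, 0.08, 0, 0, 0],
    [0, 0, 0.08, 0, 0, 0],
  ],
)

```text
time: 9.43
tool_pos: [0.6081, -0.1216, 0.0505]
tool_rot: [-3.142, 0.0, 0.043]
contact_force: [0.1, 0.5, -1.9]
opening: 0.0358
grip_force: 25.0
```

Emit:
move_arm(
  motion=[
    [0, 0, 0.03, 0, 0, 0],
    [0, 0, 0.06, 0, 0, 0],
    [0, 0, 0.06, 0, 0, 0],
  ],
)

```text
time: 9.8
tool_pos: [0.608, -0.1216, 0.0444]
tool_rot: [-3.142, 0.001, 0.043]
contact_force: [-0.3, 0.7, -2.9]
opening: 0.0363
grip_force: 25.0
```

Emit:
move_arm(
  motion=[
    [0, 0, 0.01, 0, 0, 0],
    [0, 0, 0.01, 0, 0, 0],
  ],
)

```text
time: 10.05
tool_pos: [0.6083, -0.1216, 0.0439]
tool_rot: [3.141, -0.0, 0.043]
contact_force: [-0.3, -0.2, -0.9]
opening: 0.0355
grip_force: 25.0
```

Emit:
move_arm(
  motion=[
    [0, -0.01, -0.01, 0, 0, 0],
    [0, -0.02, -0.01, 0, 0, 0],
    [0, -0.02, 0, 0, 0, 0],
    [0, -0.02, 0, 0, 0, 0],
  ],
)

```text
time: 10.55
tool_pos: [0.6083, -0.1212, 0.0442]
tool_rot: [3.139, -0.001, 0.043]
contact_force: [-2.2, -6.8, 0.0]
opening: 0.0358
grip_force: 25.0
```

Emit:
move_arm(
  motion=[
    [0, 0, 0, 0, 0, 0],
    [0, 0, 0, 0, 0, 0],
    [0, 0, 0, 0, 0, 0],
    [0, 0, 0, 0, 0, 0],
  ],
  fingers=-0.14,
)

```text
time: 11.05
tool_pos: [0.6083, -0.1196, 0.044]
tool_rot: [3.141, -0.001, 0.043]
contact_force: [-0.3, -2.5, 1.3]
opening: 0.0395
grip_force: 1.1
```

Emit:
move_arm(
  motion=[
    [0, 0.01, 0, 0, 0, 0],
    [0, 0.02, 0, 0, 0, 0],
  ],
)

```text
time: 11.3
tool_pos: [0.608, -0.1212, 0.0435]
tool_rot: [-3.141, 0.0, 0.043]
contact_force: [0.7, 0.0, 0.3]
opening: 0.0394
grip_force: 0.0
```

Emit:
move_arm(
  motion=[
    [0, 0, -0.1, 0, 0, 0],
    [0, 0, -0.25, 0, 0, 0],
    [0, 0, -0.35, 0, 0, 0],
    [0, 0, -0.35, 0, 0, 0],
  ],
)

```text
time: 11.8
tool_pos: [0.6089, -0.1218, 0.0803]
tool_rot: [3.141, -0.003, 0.043]
contact_force: [-0.7, -0.1, -0.1]
opening: 0.0395
grip_force: 0.0
```

Run:
```python
from h import *
a=ch(-.004,-.083); go((*a,.042,YAW))
d=cam('side'); W=cloud(d)
m=(W[...,2]>.064)&(W[...,2]<.08)&(W[...,1]>-.16)&(W[...,1]<.08)&(W[...,0]>.55)&(W[...,0]<.66)&(d['image'].min(-1)>0)
s=d['image'][130:240,200:350]
cv2.imwrite('pics/p2.png',cv2.resize(cv2.cvtColor(s,4),None,fx=5,fy=5,interpolation=2))
```

```text
at [ 0.6089 -0.1218  0.0803] rpy [179.9  -0.2   2.5] open 0.0395 grip 0.0 t 11.8 F [-0.7 -0.1 -0.1]
  to [ 0.60812422 -0.12059548  0.042       2.5       ] tool shift(0.1m) [-0.009 -0.012  0.383] turn [ 0.    -0.001 -0.   ] calls 1 rows 1
```

View pics/p2.png

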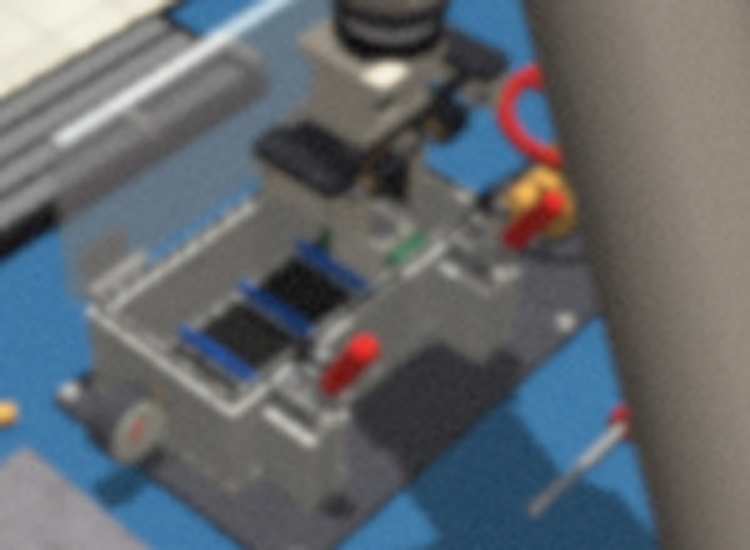

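Module 1 stands in bay 4 (green end at (408,247)) beside the rib. I push it outward to make room for the fingers in the next bay.

Emit:
move_arm(
  motion=[
    [0, 0, -0.3, 0, 0, 0],
    [0, -0.3, -0.3, 0, 0, 0],
    [0, -0.62, -0.3, 0, 0, 0],
    [0, -0.62, -0.1, 0, 0, 0],
    [0, -0.62, 0.28, 0, 0, 0],
    [0, -0.62, 0.28, 0, 0, 0],
  ],
)

```text
time: 12.6
tool_pos: [0.603, -0.059, 0.0477]
tool_rot: [-3.14, 0.007, 0.043]
contact_force: [-0.5, -0.0, 0.1]
opening: 0.0397
grip_force: 0.0
```

Emit:
move_arm(
  motion=[
    [0, 0.03, 0, 0, 0, 0],
    [0, 0.06, 0, 0, 0, 0],
    [0, 0.09, 0, 0, 0, 0],
    [0, 0.12, 0, 0, 0, 0],
    [0, 0.15, 0, 0, 0, 0],
    [0, 0.16, 0, 0, 0, 0],
    [0, 0.16, 0, 0, 0, 0],
  ],
)

```text
time: 13.48
tool_pos: [0.6063, -0.0756, 0.0509]
tool_rot: [3.142, -0.0, 0.043]
contact_force: [0.3, 2.3, 2.6]
opening: 0.0394
grip_force: 1.5
```

Emit:
move_arm(
  motion=[
    [0, -0.05, -0.1, 0, 0, 0],
    [0, -0.1, -0.5, 0, 0, 0],
    [0, -0.1, -1, 0, 0, 0],
    [0, -0.1, -1, 0, 0, 0],
  ],
)

```text
time: 13.98
tool_pos: [0.6081, -0.0661, 0.1556]
tool_rot: [3.139, -0.009, 0.044]
contact_force: [1.1, -0.3, -0.3]
opening: 0.0397
grip_force: 0.0
```

Run:
```python
from h import *
go()
for n in('top','side'):
    d=cam(n)
    for r in radios(d): print(r[2],r[4])
d=cam('side');s=d['image'][130:240,200:350]
cv2.imwrite('pics/p3.png',cv2.resize(cv2.cvtColor(s,4),None,fx=5,fy=5,interpolation=2))
go((.5755,.269,.24,-13.5),(.452,.341,.24,-19))
```

```text
at [ 0.6081 -0.0661  0.1556] rpy [179.8  -0.5   2.5] open 0.0397 grip 0.0 t 14.0 F [ 1.1 -0.3 -0.3]
(array([740.5, 393.7]), array([35.1, 18.6]), -89.9) [ 52  96 180]
(array([578.2, 268.2]), array([75.1, 36.3]), -13.3) [161 174 155]
(array([576. , 404.7]), array([75.8, 37. ]), 20.9) [156 170 150]
(array([453.9, 340.1]), array([77.1, 36.7]), -21.7) [157 170 150]
(array([415. , 540.4]), array([38.9, 18.7]), -0.4) [ 41  89 174]
(array([739. , 397.3]), array([45. , 21.6]), -90.0) [ 45  84 172]
(array([574.9, 268.8]), array([78. , 36.6]), -12.8) [161 173 159]
(array([573.1, 405. ]), array([76.6, 36.8]), 22.9) [160 171 158]
(array([450.7, 340.7]), array([77.4, 36.8]), -18.9) [163 175 162]
(array([410.2, 540.6]), array([39.4, 18.5]), 0.4) [ 55 100 198]
at [ 0.605  -0.0655  0.1501] rpy [-1.8e+02  1.0e-01  2.5e+00] open 0.0394 grip 0.0 t 14.1 F [-0.4  0.  -0.8]
  to [  0.5755   0.269    0.24   -13.5   ] tool shift(0.1m) [-0.152 -3.355 -0.899] turn [0.    0.    0.089] calls 4 rows 6
  to [  0.452   0.341   0.24  -19.   ] tool shift(0.1m) [-1.369 -0.412 -0.   ] turn [ 0.    -0.     0.031] calls 2 rows 3
```

View pics/p3.png

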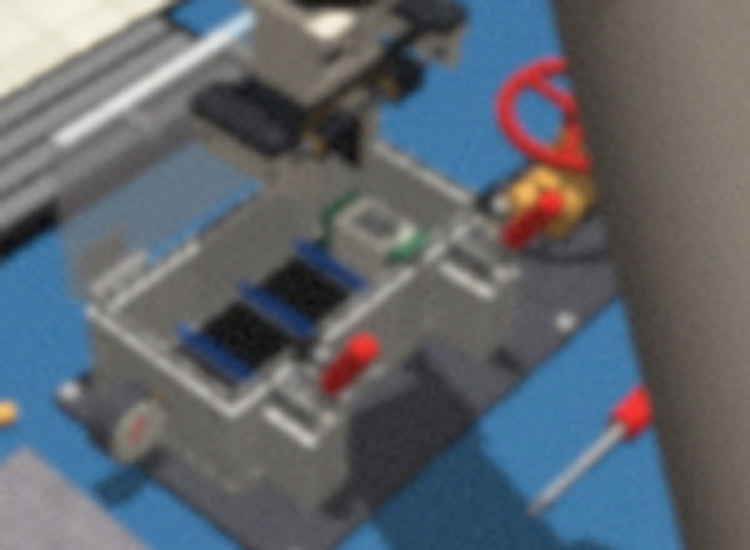

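The module in bay 4 is upright and pushed outward (top at (380,225)). Next I take the module at (0.576, 0.269) to bay 1.

Emit:
move_arm(
  motion=[
    [0, -0.2, -0.5, 0, 0, 0],
    [-0.04, -0.6, -0.9, 0, 0, 0],
    [-0.04, -0.84, -0.9, 0, 0, 0],
    [-0.04, -0.84, -0.9, 0, 0, 0],
  ],
  fingers=0.5,
)

```text
time: 14.62
tool_pos: [0.5974, 0.0196, 0.2395]
tool_rot: [-3.141, 0.002, 0.046]
contact_force: [0.2, -0.2, -0.2]
opening: 0.0683
grip_force: 0.0
```

Emit:
move_arm(
  motion=[
    [-0.02, -0.42, 0, 0, 0, 0],
    [-0.04, -0.84, 0, 0, 0, 0],
    [-0.04, -0.84, 0, 0, 0, 0],
  ],
)

```text
time: 15.0
tool_pos: [0.5897, 0.1033, 0.2389]
tool_rot: [3.142, 0.003, 0.046]
contact_force: [-1.0, 0.0, 0.5]
opening: 0.0688
grip_force: 0.0
```

Emit:
move_arm(
  motion=[
    [-0.02, -0.42, 0, 0, 0, 0],
    [-0.04, -0.84, 0, 0, 0, 0],
    [-0.04, -0.84, 0, 0, 0, 0],
  ],
)

```text
time: 15.38
tool_pos: [0.5825, 0.1863, 0.2392]
tool_rot: [3.141, 0.002, 0.045]
contact_force: [0.2, -0.8, -0.3]
opening: 0.0689
grip_force: 0.0
```

Emit:
move_arm(
  motion=[
    [-0.02, -0.42, 0, 0, 0, 0.05],
    [-0.04, -0.84, 0, 0, 0, 0.089],
    [-0.04, -0.84, 0, 0, 0, 0.089],
    [-0.04, -0.84, 0, 0, 0, 0.089],
  ],
)

```text
time: 15.88
tool_pos: [0.5757, 0.2674, 0.2399]
tool_rot: [3.14, 0.001, -0.237]
contact_force: [0.2, 0.4, 0.5]
opening: 0.0689
grip_force: 0.0
```

```bash
sed -i 's/-.0375\])/-.039])/' h.py
python3 - <<'E'
from h import *
d=cam('side')
for r in radios(d): print(r[2],r[3],r[4])
go((.576,.2687,.14,-13.3),(.576,.2687,.0215,-13.3))
E
```

```text
(array([739.3, 397.1]), array([45.8, 20.3]), -88.1) [740.6 398.   47.3] [ 44  84 171]
(array([574.3, 269.4]), array([75.7, 36.1]), -13.1) [572.4 271.   49.1] [118 127 116]
(array([573.2, 405.3]), array([76.6, 37.5]), 22.9) [570.5 406.   48.7] [160 172 158]
(array([449.9, 341.2]), array([76.6, 36.3]), -20.0) [447.9 342.4  49.2] [163 176 162]
(array([410.4, 540.4]), array([38.3, 18.6]), -0.1) [407.9 543.1  48.5] [ 57 101 199]
at [0.5757 0.2673 0.2401] rpy [179.9   0.  -13.6] open 0.0691 grip 0.0 t 15.9 F [-0.1 -0.1 -0.6]
  to [  0.576    0.2687   0.14   -13.3   ] tool shift(0.1m) [-0.    -0.016  1.001] turn [ 0.     0.    -0.002] calls 2 rows 2
  to [  0.576    0.2687   0.0215 -13.3   ] tool shift(0.1m) [ 0.    -0.     1.185] turn [0. 0. 0.] calls 2 rows 2
```

Emit:
move_arm(
  motion=[
    [0, -0.01, 0.5, 0, 0, 0],
    [0, -0.01, 1, 0, 0, 0],
    [0, -0.01, 1, 0, 0, 0],
  ],
)

```text
time: 16.3
tool_pos: [0.5735, 0.2678, 0.1369]
tool_rot: [3.136, 0.007, -0.238]
contact_force: [0.3, 1.0, 0.9]
opening: 0.0688
grip_force: 0.0
```

Emit:
move_arm(
  motion=[
    [0, 0, 0.5, 0, 0, 0],
    [0, 0, 0.95, 0, 0, 0],
    [0, 0, 1, 0, 0, 0],
    [0, 0, 1, 0, 0, 0],
  ],
)

```text
time: 16.8
tool_pos: [0.5772, 0.2703, 0.0432]
tool_rot: [-3.14, -0.003, -0.237]
contact_force: [-0.0, 0.1, 0.8]
opening: 0.0688
grip_force: 0.0
```

Emit:
move_arm(
  motion=[
    [0, 0, 0.1, 0, 0, 0],
    [0, 0, 0.18, 0, 0, 0],
    [0, 0, 0.18, 0, 0, 0],
  ],
)

```text
time: 17.18
tool_pos: [0.5751, 0.2702, 0.0223]
tool_rot: [3.141, 0.001, -0.236]
contact_force: [0.1, -0.7, -0.1]
opening: 0.069
grip_force: 0.0
```

Emit:
move_arm(
  motion=[
    [0, 0, 0, 0, 0, 0],
    [0, 0, 0, 0, 0, 0],
    [0, 0, 0, 0, 0, 0],
    [0, 0, 0, 0, 0, 0],
    [0, 0, 0, 0, 0, 0],
    [0, 0, 0, 0, 0, 0],
  ],
  fingers=-0.6,
  newtons=25,
)

```text
time: 17.92
tool_pos: [0.5754, 0.2701, 0.0228]
tool_rot: [3.141, 0.0, -0.236]
contact_force: [-1.6, -2.6, 2.6]
opening: 0.0361
grip_force: 25.0
```

Emit:
move_arm(
  motion=[
    [0, 0, -0.5, 0, 0, 0],
    [0, 0, -1, 0, 0, 0],
    [0, 0, -1, 0, 0, 0],
  ],
)

```text
time: 18.3
tool_pos: [0.578, 0.2715, 0.1271]
tool_rot: [-3.136, -0.008, -0.236]
contact_force: [-0.0, -0.5, -2.6]
opening: 0.0359
grip_force: 25.0
```

Emit:
move_arm(
  motion=[
    [0, 0, -0.5, 0, 0, 0],
    [0, 0, -0.9, 0, 0, -0.05],
    [0, 0, -0.9, 0, 0, -0.089],
    [0, 0, -0.9, 0, 0, -0.089],
  ],
)

```text
time: 18.8
tool_pos: [0.5749, 0.2703, 0.2112]
tool_rot: [3.141, 0.002, 0.042]
contact_force: [0.3, 0.1, -2.1]
opening: 0.0356
grip_force: 25.0
```

Run:
```python
from h import *
a=ch(-.004,.084); go((*a,.21,YAW),(*a,.105,YAW))
```

```text
at [0.5749 0.2703 0.2112] rpy [1.8e+02 1.0e-01 2.4e+00] open 0.0356 grip 25.0 t 18.8 F [ 0.3  0.1 -2.1]
  to [0.60083978 0.04474557 0.21       2.5       ] tool shift(0.1m) [0.164 2.265 0.012] turn [ 0.     0.001 -0.   ] calls 3 rows 4
  to [0.60083978 0.04474557 0.105      2.5       ] tool shift(0.1m) [-0.   -0.    1.05] turn [0. 0. 0.] calls 2 rows 2
```

Emit:
move_arm(
  motion=[
    [0.03, 0.45, 0, 0, 0, 0],
    [0.06, 0.9, 0, 0, 0, 0],
    [0.06, 0.9, 0, 0, 0, 0],
  ],
)

```text
time: 19.18
tool_pos: [0.5852, 0.1777, 0.2108]
tool_rot: [3.14, 0.003, 0.037]
contact_force: [0.0, 1.7, -2.1]
opening: 0.0361
grip_force: 25.0
```

Emit:
move_arm(
  motion=[
    [0.03, 0.45, 0, 0, 0, 0],
    [0.06, 0.9, 0, 0, 0, 0],
    [0.06, 0.9, 0, 0, 0, 0],
  ],
)

```text
time: 19.55
tool_pos: [0.5951, 0.0889, 0.2112]
tool_rot: [3.141, 0.002, 0.038]
contact_force: [-0.0, -0.4, -2.8]
opening: 0.0355
grip_force: 25.0
```

Emit:
move_arm(
  motion=[
    [0.04, 0.46, 0.1, 0, 0, 0],
    [0.04, 0.46, 0.5, 0, 0, 0],
    [0.04, 0.46, 0.9, 0, 0, 0],
    [0.04, 0.46, 0.9, 0, 0, 0],
    [0.04, 0.46, 0.9, 0, 0, 0],
  ],
)

```text
time: 20.18
tool_pos: [0.602, 0.0462, 0.1238]
tool_rot: [-3.142, -0.002, 0.044]
contact_force: [-1.2, -0.3, -1.0]
opening: 0.0357
grip_force: 25.0
```

Run:
```python
from h import *
a=ch(-.004,.084); go((*a,.09,YAW),(*a,.045,YAW))
```

```text
at [0.602  0.0462 0.1238] rpy [-1.8e+02 -1.0e-01  2.5e+00] open 0.0357 grip 25.0 t 20.2 F [-1.2 -0.3 -1. ]
  to [0.60083978 0.04474557 0.09       2.5       ] tool shift(0.1m) [-0.013  0.014  0.338] turn [-0. -0. -0.] calls 1 rows 1
  to [0.60083978 0.04474557 0.045      2.5       ] tool shift(0.1m) [-0.   -0.    0.45] turn [0. 0. 0.] calls 1 rows 1
```

Emit:
move_arm(
  motion=[
    [-0.01, 0.015, 0.1, 0, 0, 0],
    [-0.01, 0.015, 0.25, 0, 0, 0],
    [-0.01, 0.015, 0.38, 0, 0, 0],
    [-0.01, 0.015, 0.38, 0, 0, 0],
  ],
)

```text
time: 20.68
tool_pos: [0.5993, 0.0437, 0.0831]
tool_rot: [-3.141, 0.003, 0.043]
contact_force: [0.4, -0.0, -1.7]
opening: 0.036
grip_force: 25.0
```

Emit:
move_arm(
  motion=[
    [0, 0, 0.1, 0, 0, 0],
    [0, 0, 0.2, 0, 0, 0],
    [0, 0, 0.28, 0, 0, 0],
    [0, 0, 0.28, 0, 0, 0],
  ],
)

```text
time: 21.18
tool_pos: [0.5997, 0.0437, 0.0558]
tool_rot: [-3.142, 0.002, 0.043]
contact_force: [-0.5, -0.4, -1.6]
opening: 0.0356
grip_force: 25.0
```

Emit:
move_arm(
  motion=[
    [0, -0.015, 0, 0, 0, 0],
    [0, -0.015, 0.03, 0, 0, 0],
    [0, -0.015, 0.06, 0, 0, 0],
    [0, -0.015, 0.06, 0, 0, 0],
  ],
)

```text
time: 21.68
tool_pos: [0.6003, 0.0449, 0.0506]
tool_rot: [3.141, -0.0, 0.043]
contact_force: [0.8, -3.5, -2.9]
opening: 0.0361
grip_force: 27.0
```

Emit:
move_arm(
  motion=[
    [0, 0, 0.02, 0, 0, 0],
    [0, 0, 0.04, 0, 0, 0],
    [0, 0, 0.04, 0, 0, 0],
  ],
)

```text
time: 22.05
tool_pos: [0.6005, 0.0447, 0.0468]
tool_rot: [3.141, -0.001, 0.043]
contact_force: [-0.0, -4.3, -1.1]
opening: 0.0359
grip_force: 30.2
```

Emit:
move_arm(
  motion=[
    [0, 0.012, 0, 0, 0, 0],
    [0, 0.012, 0.02, 0, 0, 0],
    [0, 0.012, 0.025, 0, 0, 0],
    [0, 0.012, 0.025, 0, 0, 0],
  ],
)

```text
time: 22.55
tool_pos: [0.5999, 0.0445, 0.0448]
tool_rot: [-3.141, 0.0, 0.044]
contact_force: [-2.4, -0.4, 4.6]
opening: 0.0363
grip_force: 26.2
```

Emit:
move_arm(
  motion=[
    [0, 0, 0, 0, 0, 0],
    [0, 0, 0, 0, 0, 0],
    [0, 0, 0, 0, 0, 0],
    [0, 0, 0, 0, 0, 0],
  ],
  fingers=-0.15,
)

```text
time: 23.05
tool_pos: [0.6001, 0.043, 0.0448]
tool_rot: [3.14, 0.0, 0.043]
contact_force: [-3.2, -6.1, 5.3]
opening: 0.0388
grip_force: 3.6
```

Emit:
move_arm(
  motion=[
    [0, 0.01, 0, 0, 0, 0],
    [0, 0.01, -0.05, 0, 0, 0],
    [0, 0.01, -0.1, 0, 0, 0],
    [0, 0.01, -0.1, 0, 0, 0],
  ],
)

```text
time: 23.55
tool_pos: [0.6007, 0.0433, 0.0547]
tool_rot: [-3.142, -0.001, 0.043]
contact_force: [-0.9, 0.0, 0.1]
opening: 0.0387
grip_force: 0.0
```

Run:
```python
from h import *
go()
d=cam('side');s=d['image'][130:240,200:350]
cv2.imwrite('pics/p4.png',cv2.resize(cv2.cvtColor(s,4),None,fx=5,fy=5,interpolation=2))
```

```text
at [0.6007 0.0433 0.0547] rpy [-1.8e+02 -1.0e-01  2.5e+00] open 0.0387 grip 0.0 t 23.6 F [-0.9  0.   0.1]
```

View pics/p4.png

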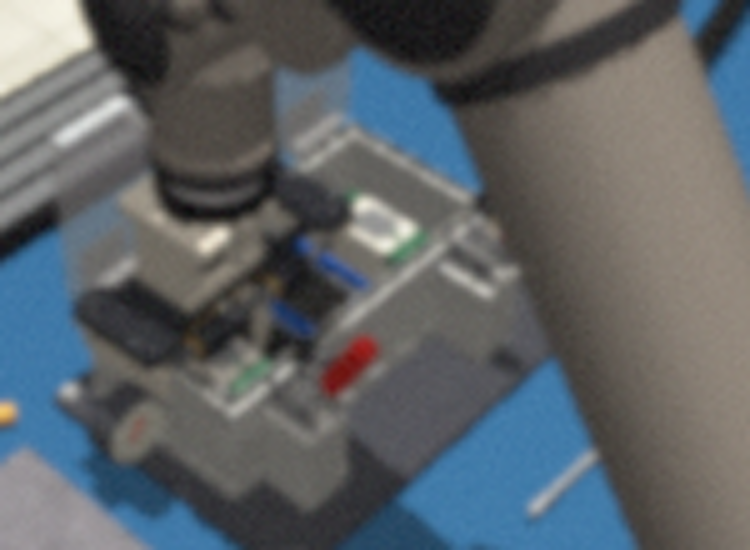

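The module stands in bay 1 (green end at (250,375)), free of the pads. I push it outward as well.

Emit:
move_arm(
  motion=[
    [0, 0, -0.3, 0, 0, 0],
    [0, 0, -0.53, 0, 0, 0],
    [0, 0.3, -0.53, 0, 0, 0],
    [0, 0.6, -0.53, 0, 0, 0],
    [0, 0.6, -0.3, 0, 0, 0],
    [0, 0.6, 0.03, 0, 0, 0],
    [0, 0.6, 0.03, 0, 0, 0],
  ],
)

```text
time: 24.48
tool_pos: [0.6009, -0.0167, 0.0488]
tool_rot: [-3.14, 0.006, 0.043]
contact_force: [-0.1, -0.9, 1.4]
opening: 0.039
grip_force: 0.0
```

Emit:
move_arm(
  motion=[
    [0, -0.03, 0, 0, 0, 0],
    [0, -0.06, 0, 0, 0, 0],
    [0, -0.09, 0, 0, 0, 0],
    [0, -0.12, 0, 0, 0, 0],
    [0, -0.15, 0, 0, 0, 0],
    [0, -0.17, 0, 0, 0, 0],
    [0, -0.18, 0, 0, 0, 0],
    [0, -0.18, 0, 0, 0, 0],
  ],
)

```text
time: 25.48
tool_pos: [0.6023, 0.001, 0.0513]
tool_rot: [3.141, -0.0, 0.043]
contact_force: [-0.0, -1.6, 3.2]
opening: 0.0389
grip_force: 1.7
```

Emit:
move_arm(
  motion=[
    [0, 0.03, 0, 0, 0, 0],
    [0, 0.03, -0.4, 0, 0, 0],
    [0, 0.03, -1, 0, 0, 0],
    [0, 0.03, -1, 0, 0, 0],
  ],
)

```text
time: 25.98
tool_pos: [0.6047, -0.002, 0.1558]
tool_rot: [3.141, -0.009, 0.043]
contact_force: [-0.5, -0.1, -0.3]
opening: 0.0393
grip_force: 0.0
```

Run:
```python
from h import *
go((.575,.17,.24,YAW),(.4515,.341,.24,-19))
d=cam('side')
for r in radios(d): print(r[2],r[3],r[4])
W=cloud(d);m=(W[...,2]>.064)&(W[...,2]<.08)&(W[...,1]>-.16)&(W[...,1]<.082)&(W[...,0]>.55)&(W[...,0]<.66)
n,l,st,c=cv2.connectedComponentsWithStats(m.astype(np.uint8))
for i in range(1,n):
    if st[i,4]>60: print('in',st[i,4],rect(W[l==i]))
```

```text
at [ 0.6047 -0.002   0.1558] rpy [179.9  -0.5   2.5] open 0.0393 grip 0.0 t 26.0 F [-0.5 -0.1 -0.3]
  to [0.575 0.17  0.24  2.5  ] tool shift(0.1m) [-0.215 -1.731 -0.846] turn [ 0.    -0.003 -0.   ] calls 2 rows 4
  to [  0.4515   0.341    0.24   -19.    ] tool shift(0.1m) [-1.159 -1.762 -0.   ] turn [ 0.    -0.     0.119] calls 2 rows 4
(array([738.9, 396.9]), array([43.9, 21.1]), 89.8) [740.7 398.7  47.4] [ 45  84 170]
(array([573.5, 405.8]), array([77.5, 37.3]), 22.5) [570.5 406.   48.8] [160 171 158]
(array([450.4, 341. ]), array([77.6, 36.2]), -19.2) [448.  342.5  49. ] [164 176 162]
(array([410.4, 540.7]), array([39.3, 18.4]), 0.8) [407.9 543.   48.1] [ 55 100 197]
in 164 (array([ 609.5, -119.3]), array([75.2, 39.2]), 2.3)
in 181 (array([602.1,  46.8]), array([73.2, 36.9]), 3.4)
```

Emit:
move_arm(
  motion=[
    [0, -0.1, -0.4, 0, 0, 0],
    [-0.1, -0.5, -0.85, 0, 0, 0],
    [-0.1, -0.87, -0.85, 0, 0, 0],
    [-0.1, -0.87, -0.85, 0, 0, 0],
  ],
  fingers=0.5,
)

```text
time: 26.52
tool_pos: [0.5874, 0.0869, 0.2347]
tool_rot: [-3.141, 0.003, 0.047]
contact_force: [-0.4, -0.2, -0.9]
opening: 0.0679
grip_force: 0.0
```

Emit:
move_arm(
  motion=[
    [-0.05, -0.43, 0, 0, 0, 0],
    [-0.11, -0.87, 0, 0, 0, 0],
    [-0.11, -0.87, 0, 0, 0, 0],
  ],
)

```text
time: 26.9
tool_pos: [0.5725, 0.1726, 0.2341]
tool_rot: [3.141, 0.004, 0.046]
contact_force: [0.6, -0.3, -0.7]
opening: 0.0688
grip_force: 0.0
```

Emit:
move_arm(
  motion=[
    [-0.29, -0.44, 0, 0, 0, 0],
    [-0.58, -0.88, 0, 0, 0, 0],
    [-0.58, -0.88, 0, 0, 0, 0],
  ],
)

```text
time: 27.28
tool_pos: [0.5102, 0.2573, 0.235]
tool_rot: [3.141, 0.003, 0.046]
contact_force: [0.1, 0.2, -0.5]
opening: 0.0688
grip_force: 0.0
```

Emit:
move_arm(
  motion=[
    [-0.29, -0.44, 0, 0, 0, 0.05],
    [-0.58, -0.88, 0, 0, 0, 0.1],
    [-0.58, -0.88, 0, 0, 0, 0.119],
    [-0.58, -0.88, 0, 0, 0, 0.119],
  ],
)

```text
time: 27.78
tool_pos: [0.451, 0.3405, 0.2352]
tool_rot: [3.14, 0.0, -0.331]
contact_force: [-0.6, 0.0, 0.0]
opening: 0.0692
grip_force: 0.0
```

Run:
```python
from h import *
d=cam('top')
for r in radios(d): print(r[2],r[3],r[4])
W=cloud(d);m=(W[...,2]>.064)&(W[...,2]<.08)&(W[...,1]>-.16)&(W[...,1]<.082)&(W[...,0]>.55)&(W[...,0]<.66)
n,l,st,c=cv2.connectedComponentsWithStats(m.astype(np.uint8))
for i in range(1,n):
    if st[i,4]>30: print('in',st[i,4],rect(W[l==i]))
go((.4515,.3415,.14,-19),(.4515,.3415,.0215,-19))
```

```text
(array([740.4, 394.3]), array([36.2, 17.9]), -89.0) [742.9 395.4  50.3] [ 58 104 192]
(array([577. , 405.4]), array([78.1, 36.6]), 24.7) [577.4 404.3  49.4] [160 174 153]
in 139 (array([ 612.4, -119.4]), array([76. , 35.4]), 1.7)
in 135 (array([603.1,  45.3]), array([72.2, 35.2]), -0.0)
at [0.4511 0.3404 0.2354] rpy [179.9   0.  -18.9] open 0.0687 grip 0.0 t 27.8 F [ 0.9  0.5 -0.3]
  to [  0.4515   0.3415   0.14   -19.    ] tool shift(0.1m) [ 0.    -0.013  0.954] turn [0. 0. 0.] calls 1 rows 2
  to [  0.4515   0.3415   0.0215 -19.    ] tool shift(0.1m) [ 0.    -0.     1.185] turn [0. 0. 0.] calls 2 rows 2
```

Emit:
move_arm(
  motion=[
    [0, -0.01, 0.5, 0, 0, 0],
    [0, -0.01, 0.95, 0, 0, 0],
    [0, -0.01, 0.95, 0, 0, 0],
  ],
)

```text
time: 28.2
tool_pos: [0.4495, 0.3403, 0.1379]
tool_rot: [3.135, 0.005, -0.332]
contact_force: [0.8, 1.2, 0.8]
opening: 0.069
grip_force: 0.0
```

Emit:
move_arm(
  motion=[
    [0, 0, 0.5, 0, 0, 0],
    [0, 0, 0.95, 0, 0, 0],
    [0, 0, 1, 0, 0, 0],
    [0, 0, 1, 0, 0, 0],
  ],
)

```text
time: 28.7
tool_pos: [0.4522, 0.3431, 0.0432]
tool_rot: [-3.14, -0.002, -0.331]
contact_force: [-0.3, 0.5, 0.6]
opening: 0.069
grip_force: 0.0
```

Emit:
move_arm(
  motion=[
    [0, 0, 0.1, 0, 0, 0],
    [0, 0, 0.18, 0, 0, 0],
    [0, 0, 0.18, 0, 0, 0],
  ],
)

```text
time: 29.08
tool_pos: [0.4503, 0.3426, 0.0229]
tool_rot: [3.141, 0.001, -0.331]
contact_force: [-0.2, -0.0, -0.1]
opening: 0.0688
grip_force: 0.0
```

Emit:
move_arm(
  motion=[
    [0, 0, 0, 0, 0, 0],
    [0, 0, 0, 0, 0, 0],
    [0, 0, 0, 0, 0, 0],
    [0, 0, 0, 0, 0, 0],
    [0, 0, 0, 0, 0, 0],
    [0, 0, 0, 0, 0, 0],
  ],
  fingers=-0.6,
  newtons=25,
)

```text
time: 29.82
tool_pos: [0.4505, 0.3425, 0.0233]
tool_rot: [3.141, 0.0, -0.331]
contact_force: [-0.3, -2.4, 3.4]
opening: 0.0357
grip_force: 25.0
```

Emit:
move_arm(
  motion=[
    [0, 0, -0.5, 0, 0, 0],
    [0, 0, -1, 0, 0, 0],
    [0, 0, -1, 0, 0, 0],
  ],
)

```text
time: 30.2
tool_pos: [0.4527, 0.3443, 0.1269]
tool_rot: [-3.135, -0.006, -0.331]
contact_force: [0.6, -0.3, -3.0]
opening: 0.0359
grip_force: 25.0
```

Emit:
move_arm(
  motion=[
    [0, 0, -0.5, 0, 0, -0.05],
    [0, 0, -1, 0, 0, -0.1],
    [0, 0, -1, 0, 0, -0.119],
    [0, 0, -1, 0, 0, -0.119],
  ],
)

```text
time: 30.7
tool_pos: [0.45, 0.3426, 0.2217]
tool_rot: [3.141, 0.002, 0.043]
contact_force: [-0.1, -0.4, -2.2]
opening: 0.0356
grip_force: 25.0
```

Run:
```python
from h import *
d=cam('top');W=cloud(d);m=(W[...,2]>.06)&(W[...,2]<.085)&(W[...,1]>-.16)&(W[...,1]<.082)&(W[...,0]>.55)&(W[...,0]<.66)
n,l,st,c=cv2.connectedComponentsWithStats(m.astype(np.uint8))
for i in range(1,n):
    if st[i,4]>30:
        p=W[l==i]; A=np.c_[p[:,:2]-p[:,:2].mean(0),np.ones(len(p))]; print(rect(p),'slope',np.linalg.lstsq(A,p[:,2],rcond=None)[0].round(3))
a=ch(-.004,-.0285); go((.53,.18,.24,YAW),(*a,.24,YAW),(*a,.105,YAW))
```

```text
(array([ 612.5, -119.7]), array([76.8, 35.5]), 2.4) slope [ 0.001 -0.005  0.072]
(array([606. ,  45.1]), array([77.5, 35.2]), -0.5) slope [ 0.019 -0.029  0.072]
at [0.4499 0.3424 0.2213] rpy [179.9   0.2   2.4] open 0.0362 grip 25.0 t 30.8 F [ 0.2 -0.3 -2.4]
  to [0.53 0.18 0.24 2.5 ] tool shift(0.1m) [ 0.732  1.657 -0.186] turn [ 0.     0.001 -0.001] calls 2 rows 3
  to [ 0.60574696 -0.06764735  0.24        2.5       ] tool shift(0.1m) [0.649 2.507 0.   ] turn [0. 0. 0.] calls 3 rows 5
  to [ 0.60574696 -0.06764735  0.105       2.5       ] tool shift(0.1m) [-0.   -0.    1.35] turn [0. 0. 0.] calls 2 rows 3
```

Emit:
move_arm(
  motion=[
    [0.18, 0.42, -0.18, 0, 0, 0],
    [0.36, 0.83, -0.18, 0, 0, 0],
    [0.36, 0.83, -0.18, 0, 0, 0],
  ],
)

```text
time: 31.12
tool_pos: [0.4908, 0.2588, 0.2395]
tool_rot: [3.14, 0.003, 0.038]
contact_force: [-1.5, 0.5, -1.5]
opening: 0.0361
grip_force: 25.0
```

Emit:
move_arm(
  motion=[
    [0.18, 0.42, 0, 0, 0, 0],
    [0.37, 0.83, 0, 0, 0, 0],
    [0.37, 0.83, 0, 0, 0, 0],
  ],
)

```text
time: 31.5
tool_pos: [0.5312, 0.1782, 0.2395]
tool_rot: [3.141, 0.003, 0.039]
contact_force: [-0.4, -0.3, -2.9]
opening: 0.0359
grip_force: 25.0
```

Emit:
move_arm(
  motion=[
    [0.2, 0.42, 0, 0, 0, 0],
    [0.4, 0.83, 0, 0, 0, 0],
    [0.4, 0.83, 0, 0, 0, 0],
  ],
)

```text
time: 31.88
tool_pos: [0.5747, 0.0977, 0.2397]
tool_rot: [3.141, 0.002, 0.04]
contact_force: [1.0, 1.1, -1.9]
opening: 0.0355
grip_force: 25.0
```

Emit:
move_arm(
  motion=[
    [0.1, 0.42, 0, 0, 0, 0],
    [0.15, 0.83, 0, 0, 0, 0],
    [0.15, 0.83, 0, 0, 0, 0],
  ],
)

```text
time: 32.25
tool_pos: [0.5925, 0.016, 0.2401]
tool_rot: [-3.141, 0.002, 0.041]
contact_force: [0.2, 0.4, -1.8]
opening: 0.0358
grip_force: 25.0
```

Emit:
move_arm(
  motion=[
    [0.1, 0.42, 0, 0, 0, 0],
    [0.1, 0.84, 0.1, 0, 0, 0],
    [0.1, 0.84, 0.5, 0, 0, 0],
    [0.1, 0.84, 1, 0, 0, 0],
    [0.1, 0.84, 1, 0, 0, 0],
    [0.1, 0.84, 1, 0, 0, 0],
  ],
)

```text
time: 33.0
tool_pos: [0.6074, -0.0657, 0.1429]
tool_rot: [3.141, -0.002, 0.044]
contact_force: [0.8, -0.9, -2.0]
opening: 0.0361
grip_force: 25.0
```

Run:
```python
from h import *
a=ch(-.004,-.0285); go((*a,.06,YAW))
```

```text
at [ 0.6074 -0.0657  0.1429] rpy [ 1.8e+02 -1.0e-01  2.5e+00] open 0.0361 grip 25.0 t 33.0 F [ 0.8 -0.9 -2. ]
  to [ 0.60574696 -0.06764735  0.06        2.5       ] tool shift(0.1m) [-0.019  0.019  0.829] turn [ 0.    -0.001  0.   ] calls 1 rows 2
```

Emit:
move_arm(
  motion=[
    [-0.02, 0.02, 0.2, 0, 0, 0],
    [-0.02, 0.02, 0.4, 0, 0, 0],
    [-0.02, 0.02, 0.6, 0, 0, 0],
    [-0.02, 0.02, 0.75, 0, 0, 0],
    [-0.02, 0.02, 0.84, 0, 0, 0],
    [-0.02, 0.02, 0.84, 0, 0, 0],
  ],
)

```text
time: 33.75
tool_pos: [0.6047, -0.0687, 0.0574]
tool_rot: [-3.141, -0.0, 0.043]
contact_force: [-0.3, 0.1, -1.8]
opening: 0.0358
grip_force: 25.5
```

Emit:
move_arm(
  motion=[
    [0, 0, 0.05, 0, 0, 0],
    [0, 0, 0.1, 0, 0, 0],
    [0, 0, 0.12, 0, 0, 0],
    [0, 0, 0.12, 0, 0, 0],
  ],
)

```text
time: 34.25
tool_pos: [0.6045, -0.069, 0.0453]
tool_rot: [3.142, -0.0, 0.043]
contact_force: [-0.3, 2.3, -0.0]
opening: 0.0358
grip_force: 27.0
```

Emit:
move_arm(
  motion=[
    [0, -0.02, 0, 0, 0, 0],
    [0, -0.02, 0, 0, 0, 0],
  ],
)

```text
time: 34.5
tool_pos: [0.6046, -0.0672, 0.0453]
tool_rot: [3.141, -0.0, 0.043]
contact_force: [0.1, -0.3, -1.0]
opening: 0.0358
grip_force: 25.0
```

Emit:
move_arm(
  motion=[
    [0, 0, 0, 0, 0, 0],
    [0, 0, 0, 0, 0, 0],
    [0, 0, 0, 0, 0, 0],
    [0, 0, 0, 0, 0, 0],
  ],
  fingers=-0.15,
)

```text
time: 35.0
tool_pos: [0.6046, -0.0669, 0.0453]
tool_rot: [3.141, -0.0, 0.043]
contact_force: [-0.6, 1.9, 2.3]
opening: 0.0392
grip_force: 1.0
```

Emit:
move_arm(
  motion=[
    [0, 0, -0.05, 0, 0, 0],
    [0, 0, -0.15, 0, 0, 0],
    [0, 0, -0.4, 0, 0, 0],
    [0, 0, -0.4, 0, 0, 0],
  ],
)

```text
time: 35.5
tool_pos: [0.606, -0.0676, 0.0877]
tool_rot: [3.14, -0.005, 0.043]
contact_force: [-0.4, -0.1, -0.7]
opening: 0.0391
grip_force: 0.0
```

Emit:
move_arm(
  motion=[
    [0, 0, -0.4, 0, 0, 0],
    [0, 0, -0.9, 0, 0, 0],
    [0, 0, -0.9, 0, 0, 0],
  ],
)

```text
time: 35.88
tool_pos: [0.6065, -0.0676, 0.1791]
tool_rot: [3.139, -0.008, 0.043]
contact_force: [-0.5, -0.8, -0.2]
opening: 0.0385
grip_force: 0.0
```

```bash
cat >> h.py <<'E'
def inside(n):
    d=cam(n);W=cloud(d);m=(W[...,2]>.06)&(W[...,2]<.085)&(W[...,1]>-.16)&(W[...,1]<.078)&(W[...,0]>.55)&(W[...,0]<.66)
    k,l,st,c=cv2.connectedComponentsWithStats(m.astype(np.uint8))
    for i in range(1,k):
        if st[i,4]>30:
            p=W[l==i]; A=np.c_[p[:,:2]-p[:,:2].mean(0),np.ones(len(p))]; print(n,'in',rect(p),'slope',np.linalg.lstsq(A,p[:,2],rcond=None)[0].round(3))
E
python3 - <<'E'
from h import *
inside('top'); inside('side')
for n in('top','side'):
  for r in radios(cam(n)): print(r[2],r[3],r[4])
go((.57,.17,.24,YAW),(.575,.405,.24,22.5))
E
```

```text
top in (array([603.5,  45.1]), array([72.5, 35.2]), -0.6) slope [0.011 0.009 0.073]
top in (array([585.9, -66.7]), array([31.8, 31.2]), -0.3) slope [ 0.102 -0.068  0.072]
top in (array([ 588. , -119.9]), array([31.7, 26.7]), 89.8) slope [ 0.21  -0.028  0.071]
side in (array([ 609.8, -119. ]), array([75.9, 38.8]), 3.6) slope [ 0.002 -0.116  0.071]
side in (array([607. , -65.9]), array([71.9, 40. ]), 4.3) slope [ 0.004 -0.095  0.071]
side in (array([603.1,  45.4]), array([73.4, 38.5]), 1.3) slope [-0.001 -0.027  0.071]
(array([742.6, 396.6]), array([32. , 20.5]), 70.8) [742.8 395.7  49.5] [ 54  98 181]
(array([576.7, 405.1]), array([76. , 37.2]), 22.1) [575.4 404.5  49.4] [156 170 150]
(array([412.3, 540.2]), array([34.8, 17.9]), -5.3) [411.9 542.7  47.8] [ 43  89 176]
(array([738.7, 396.5]), array([46.4, 22.6]), -89.9) [740.7 397.6  47.4] [ 45  84 170]
(array([573.2, 405. ]), array([77.1, 37.2]), 22.9) [570.8 406.   48.9] [162 173 159]
(array([411. , 540.5]), array([39.8, 18.6]), 0.5) [407.8 543.2  48.5] [ 55 100 198]
at [ 0.6035 -0.0669  0.1735] rpy [-180.     0.2    2.5] open 0.0392 grip 0.0 t 36.1 F [ 0.   0.5 -0.1]
  to [0.57 0.17 0.24 2.5 ] tool shift(0.1m) [-0.235 -2.382 -0.663] turn [-0.     0.001 -0.   ] calls 3 rows 4
  to [ 0.575  0.405  0.24  22.5  ] tool shift(0.1m) [ 0.152 -2.346 -0.   ] turn [ 0.     0.    -0.111] calls 3 rows 4
```

Emit:
move_arm(
  motion=[
    [0, -0.1, -0.4, 0, 0, 0],
    [-0.08, -0.5, -0.66, 0, 0, 0],
    [-0.08, -0.8, -0.66, 0, 0, 0],
    [-0.08, -0.8, -0.66, 0, 0, 0],
  ],
  fingers=0.5,
)

```text
time: 36.58
tool_pos: [0.5923, 0.0145, 0.24]
tool_rot: [-3.141, 0.002, 0.046]
contact_force: [-0.5, 0.6, 0.4]
opening: 0.0685
grip_force: 0.0
```

Emit:
move_arm(
  motion=[
    [-0.04, -0.4, 0, 0, 0, 0],
    [-0.08, -0.8, 0, 0, 0, 0],
    [-0.08, -0.8, 0, 0, 0, 0],
  ],
)

```text
time: 36.95
tool_pos: [0.5808, 0.0936, 0.2397]
tool_rot: [-3.142, 0.003, 0.046]
contact_force: [-0.7, -1.3, -0.6]
opening: 0.0689
grip_force: 0.0
```

Emit:
move_arm(
  motion=[
    [-0.04, -0.4, 0, 0, 0, 0],
    [-0.08, -0.8, 0, 0, 0, 0],
    [-0.08, -0.8, 0, 0, 0, 0],
  ],
)

```text
time: 37.33
tool_pos: [0.5698, 0.1725, 0.24]
tool_rot: [3.141, 0.002, 0.045]
contact_force: [0.5, -1.6, -0.5]
opening: 0.0688
grip_force: 0.0
```

Emit:
move_arm(
  motion=[
    [0.03, -0.4, 0, 0, 0, 0],
    [0.05, -0.78, 0, 0, 0, 0],
    [0.05, -0.78, 0, 0, 0, 0],
  ],
)

```text
time: 37.7
tool_pos: [0.572, 0.25, 0.24]
tool_rot: [3.141, 0.001, 0.045]
contact_force: [0.3, -1.5, 0.8]
opening: 0.0688
grip_force: 0.0
```

Emit:
move_arm(
  motion=[
    [0.03, -0.4, 0, 0, 0, 0],
    [0.05, -0.78, 0, 0, 0, 0],
    [0.05, -0.78, 0, 0, 0, 0],
  ],
)

```text
time: 38.08
tool_pos: [0.5737, 0.3278, 0.2401]
tool_rot: [3.141, 0.001, 0.044]
contact_force: [0.4, -1.2, -0.2]
opening: 0.0688
grip_force: 0.0
```

Emit:
move_arm(
  motion=[
    [0.03, -0.4, 0, 0, 0, -0.05],
    [0.05, -0.78, 0, 0, 0, -0.111],
    [0.05, -0.78, 0, 0, 0, -0.111],
    [0.05, -0.78, 0, 0, 0, -0.111],
  ],
)

```text
time: 38.58
tool_pos: [0.5758, 0.4038, 0.2407]
tool_rot: [3.14, 0.001, 0.389]
contact_force: [-0.5, -0.4, 0.4]
opening: 0.0693
grip_force: 0.0
```

Run:
```python
from h import *
for r in radios(cam('side')): print(r[2],r[3],r[4])
go((.575,.405,.14,22.5),(.575,.405,.0215,22.5))
```

```text
(array([573.6, 405.9]), array([78.1, 36.6]), 23.3) [570.9 406.2  48.7] [121 130 118]
(array([410.4, 540.5]), array([37.9, 18.6]), -0.0) [407.7 543.1  48.2] [ 56 100 198]
at [0.5758 0.4038 0.241 ] rpy [179.9   0.   22.3] open 0.0691 grip 0.0 t 38.6 F [-0.3 -0.6  0.4]
  to [ 0.575  0.405  0.14  22.5  ] tool shift(0.1m) [-0.002 -0.015  1.01 ] turn [ 0.     0.    -0.001] calls 2 rows 2
  to [5.75e-01 4.05e-01 2.15e-02 2.25e+01] tool shift(0.1m) [ 0.    -0.     1.185] turn [0. 0. 0.] calls 2 rows 2
```

Emit:
move_arm(
  motion=[
    [0, -0.01, 0.5, 0, 0, 0],
    [0, -0.01, 1, 0, 0, 0],
    [0, -0.01, 1, 0, 0, 0],
  ],
)

```text
time: 39.0
tool_pos: [0.5729, 0.4041, 0.137]
tool_rot: [3.14, 0.009, 0.389]
contact_force: [-0.2, -0.7, 0.8]
opening: 0.0685
grip_force: 0.0
```

Emit:
move_arm(
  motion=[
    [0, 0, 0.5, 0, 0, 0],
    [0, 0, 0.95, 0, 0, 0],
    [0, 0, 1, 0, 0, 0],
    [0, 0, 1, 0, 0, 0],
  ],
)

```text
time: 39.5
tool_pos: [0.5763, 0.4074, 0.0441]
tool_rot: [-3.141, -0.004, 0.391]
contact_force: [0.2, -0.2, 1.2]
opening: 0.0691
grip_force: 0.0
```

Emit:
move_arm(
  motion=[
    [0, 0, 0.1, 0, 0, 0],
    [0, 0, 0.18, 0, 0, 0],
    [0, 0, 0.18, 0, 0, 0],
  ],
)

```text
time: 39.88
tool_pos: [0.5742, 0.4069, 0.0226]
tool_rot: [3.141, 0.001, 0.392]
contact_force: [0.5, -0.3, 0.1]
opening: 0.0692
grip_force: 0.0
```

Emit:
move_arm(
  motion=[
    [0, 0, 0, 0, 0, 0],
    [0, 0, 0, 0, 0, 0],
    [0, 0, 0, 0, 0, 0],
    [0, 0, 0, 0, 0, 0],
    [0, 0, 0, 0, 0, 0],
    [0, 0, 0, 0, 0, 0],
  ],
  fingers=-0.6,
  newtons=25,
)

```text
time: 40.62
tool_pos: [0.5748, 0.4068, 0.0234]
tool_rot: [3.141, -0.0, 0.392]
contact_force: [-0.1, -2.4, 2.6]
opening: 0.0357
grip_force: 25.0
```

Emit:
move_arm(
  motion=[
    [0, 0, -0.5, 0, 0, 0],
    [0, 0, -1, 0, 0, 0],
    [0, 0, -1, 0, 0, 0],
  ],
)

```text
time: 41.0
tool_pos: [0.5766, 0.4087, 0.1281]
tool_rot: [-3.14, -0.009, 0.392]
contact_force: [0.7, -0.3, -3.1]
opening: 0.036
grip_force: 25.0
```

Emit:
move_arm(
  motion=[
    [0, 0, -0.5, 0, 0, 0.05],
    [0, 0, -1, 0, 0, 0.1],
    [0, 0, -1, 0, 0, 0.111],
    [0, 0, -1, 0, 0, 0.111],
  ],
)

```text
time: 41.5
tool_pos: [0.5737, 0.4068, 0.2205]
tool_rot: [3.14, 0.004, 0.044]
contact_force: [-0.0, -0.6, -3.8]
opening: 0.0359
grip_force: 25.0
```

Run:
```python
from h import *
a=ch(-.004,.032); go((.575,.20,.24,YAW),(*a,.24,YAW),(*a,.105,YAW))
inside('top')
```

```text
at [0.5737 0.4068 0.2205] rpy [179.9   0.2   2.5] open 0.0359 grip 25.0 t 41.5 F [-0.  -0.6 -3.8]
  to [0.575 0.2   0.24  2.5  ] tool shift(0.1m) [-0.079  2.067 -0.191] turn [0.001 0.001 0.   ] calls 3 rows 4
  to [ 0.60310799 -0.00720493  0.24        2.5       ] tool shift(0.1m) [0.19  2.082 0.   ] turn [0. 0. 0.] calls 3 rows 4
  to [ 0.60310799 -0.00720493  0.105       2.5       ] tool shift(0.1m) [-0.   -0.    1.35] turn [0. 0. 0.] calls 2 rows 3
top in (array([ 612.2, -119.1]), array([76.8, 35.6]), 1.1) slope [ 0.02  -0.041  0.073]
top in (array([605.8,  45.1]), array([77.5, 35.2]), -0.5) slope [0.029 0.01  0.072]
top in (array([608.5, -65.6]), array([75.6, 35.7]), 1.5) slope [-0.005 -0.021  0.072]
```

Emit:
move_arm(
  motion=[
    [0, 0.42, -0.19, 0, 0, 0],
    [-0.02, 0.83, -0.19, 0, 0, 0],
    [-0.02, 0.83, -0.19, 0, 0, 0],
  ],
)

```text
time: 41.92
tool_pos: [0.5759, 0.3211, 0.2401]
tool_rot: [3.139, 0.004, 0.041]
contact_force: [-0.2, 0.8, -2.7]
opening: 0.0357
grip_force: 25.0
```

Emit:
move_arm(
  motion=[
    [0, 0.42, 0, 0, 0, 0],
    [0, 0.83, 0, 0, 0, 0],
    [0, 0.83, 0, 0, 0, 0],
  ],
)

```text
time: 42.3
tool_pos: [0.5795, 0.2391, 0.2403]
tool_rot: [3.14, 0.003, 0.041]
contact_force: [-0.4, -0.1, -3.5]
opening: 0.0358
grip_force: 25.0
```

Emit:
move_arm(
  motion=[
    [0, 0.42, 0, 0, 0, 0],
    [0, 0.83, 0, 0, 0, 0],
    [0, 0.83, 0, 0, 0, 0],
  ],
)

```text
time: 42.68
tool_pos: [0.5833, 0.1569, 0.2408]
tool_rot: [3.141, 0.002, 0.041]
contact_force: [0.4, -0.1, -3.4]
opening: 0.0356
grip_force: 25.0
```

Emit:
move_arm(
  motion=[
    [0, 0.42, 0, 0, 0, 0],
    [0.06, 0.83, 0, 0, 0, 0],
    [0.06, 0.83, 0, 0, 0, 0],
  ],
)

```text
time: 43.05
tool_pos: [0.5933, 0.0747, 0.241]
tool_rot: [-3.141, 0.002, 0.041]
contact_force: [-0.6, 2.0, -2.6]
opening: 0.036
grip_force: 25.0
```

Emit:
move_arm(
  motion=[
    [0.04, 0.42, 0, 0, 0, 0],
    [0.07, 0.83, 0.1, 0, 0, 0],
    [0.07, 0.83, 0.5, 0, 0, 0],
    [0.07, 0.83, 1, 0, 0, 0],
    [0.07, 0.83, 1, 0, 0, 0],
    [0.07, 0.83, 1, 0, 0, 0],
  ],
)

```text
time: 43.8
tool_pos: [0.6047, -0.0058, 0.1437]
tool_rot: [3.142, -0.002, 0.045]
contact_force: [-0.1, 0.0, -2.9]
opening: 0.0359
grip_force: 25.0
```

Run:
```python
from h import *
a=ch(-.004,.030); go((*a,.058,YAW))
```

```text
at [ 0.6047 -0.0058  0.1437] rpy [ 1.8e+02 -1.0e-01  2.6e+00] open 0.0359 grip 25.0 t 43.8 F [-0.1  0.  -2.9]
  to [ 0.60319523 -0.00920303  0.058       2.5       ] tool shift(0.1m) [-0.018  0.033  0.857] turn [ 0.    -0.001  0.   ] calls 1 rows 2
```

Emit:
move_arm(
  motion=[
    [-0.02, 0.02, 0.2, 0, 0, 0],
    [-0.02, 0.02, 0.4, 0, 0, 0],
    [-0.02, 0.02, 0.6, 0, 0, 0],
    [-0.02, 0.02, 0.75, 0, 0, 0],
    [-0.02, 0.02, 0.84, 0, 0, 0],
    [-0.02, 0.02, 0.84, 0, 0, 0],
  ],
)

```text
time: 44.55
tool_pos: [0.6017, -0.009, 0.0583]
tool_rot: [3.142, -0.0, 0.043]
contact_force: [0.3, 0.3, -2.6]
opening: 0.0361
grip_force: 25.0
```

Emit:
move_arm(
  motion=[
    [0, 0, 0.05, 0, 0, 0],
    [0, 0, 0.1, 0, 0, 0],
    [0, 0, 0.125, 0, 0, 0],
    [0, 0, 0.125, 0, 0, 0],
  ],
)

```text
time: 45.05
tool_pos: [0.6016, -0.0092, 0.0457]
tool_rot: [3.142, 0.0, 0.043]
contact_force: [-0.1, 0.7, -2.5]
opening: 0.0356
grip_force: 25.0
```

Emit:
move_arm(
  motion=[
    [0, 0, 0.005, 0, 0, 0],
    [0, 0, 0.005, 0, 0, 0],
    [0, 0, 0.005, 0, 0, 0],
    [0, 0, 0.005, 0, 0, 0],
  ],
  fingers=-0.15,
)

```text
time: 45.55
tool_pos: [0.6019, -0.0093, 0.0455]
tool_rot: [3.141, -0.001, 0.043]
contact_force: [-0.3, -3.0, 1.8]
opening: 0.0391
grip_force: 0.9
```

Emit:
move_arm(
  motion=[
    [0, 0, -0.05, 0, 0, 0],
    [0, 0, -0.15, 0, 0, 0],
    [0, 0, -0.4, 0, 0, 0],
    [0, 0, -0.4, 0, 0, 0],
  ],
)

```text
time: 46.05
tool_pos: [0.6031, -0.0091, 0.0875]
tool_rot: [3.141, -0.005, 0.043]
contact_force: [0.7, -0.2, -0.9]
opening: 0.039
grip_force: 0.0
```

Emit:
move_arm(
  motion=[
    [0, 0, -0.5, 0, 0, 0],
    [0, 0, -1, 0, 0, 0],
    [0, 0, -1, 0, 0, 0],
  ],
)

```text
time: 46.42
tool_pos: [0.6037, -0.0092, 0.1892]
tool_rot: [3.14, -0.008, 0.043]
contact_force: [0.1, 0.4, -0.4]
opening: 0.0392
grip_force: 0.0
```

Emit:
move_arm(
  motion=[
    [0, 0, -0.5, 0, 0, 0],
    [0, 0, -1, 0, 0, 0],
    [0, 0, -1, 0, 0, 0],
  ],
  fingers=-1,
)

```text
time: 46.8
tool_pos: [0.603, -0.0091, 0.2882]
tool_rot: [3.14, -0.007, 0.043]
contact_force: [-0.4, 0.3, -0.3]
opening: 0.0139
grip_force: 0.0
```

Run:
```python
from h import *
inside('top'); inside('side')
for n in('top','side'):
  for r in radios(cam(n)): print(r[2],r[3],r[4])
d=cam('side');s=d['image'][110:240,200:350]
cv2.imwrite('pics/p5.png',cv2.resize(cv2.cvtColor(s,4),None,fx=4.5,fy=4.5,interpolation=2))
a=ch(.105,0); go((*a,.29,YAW),(*a,.218,YAW))
```

```text
top in (array([591.1,  -7.5]), array([48.6, 35.4]), -1.1) slope [-0.011 -0.003  0.073]
top in (array([592.9, -64.4]), array([44.9, 26.5]), -1.4) slope [ 0.012 -0.025  0.073]
top in (array([ 594.7, -121.9]), array([40.7, 27. ]), -0.2) slope [ 0.044 -0.001  0.072]
top in (array([589.6,  38.6]), array([44.9, 22. ]), -0.5) slope [0.06  0.086 0.072]
side in (array([ 609.6, -118.7]), array([75.9, 39.9]), 5.1) slope [-0.001 -0.098  0.071]
side in (array([606.3, -65.2]), array([72.9, 38.5]), 0.4) slope [-0.004 -0.148  0.071]
side in (array([602.5,  -6.2]), array([70. , 37.9]), 1.1) slope [-0.005 -0.103  0.071]
side in (array([602.1,  46.2]), array([71.9, 37.7]), 0.1) slope [-0.009 -0.028  0.072]
(array([740.7, 397. ]), array([30.2, 18.3]), -89.8) [742.  395.5  49.2] [ 55  97 179]
(array([412.9, 540.4]), array([34.7, 17.3]), -0.7) [412.9 541.9  48.8] [ 48  89 166]
(array([738.4, 396.1]), array([45.1, 22.8]), 89.5) [740.4 398.5  47.8] [ 44  84 172]
(array([410.6, 540.5]), array([38. , 18.4]), 0.3) [407.6 543.1  48.1] [ 55  98 195]
at [ 0.6008 -0.009   0.2829] rpy [-180.     0.2    2.5] open 0.0003 grip 0.0 t 47.0 F [1.  0.7 0.4]
  to [ 0.71340006 -0.03441996  0.29        2.5       ] tool shift(0.1m) [ 1.113  0.303 -0.076] turn [-0.     0.001 -0.   ] calls 2 rows 2
  to [ 0.71340006 -0.03441996  0.218       2.5       ] tool shift(0.1m) [-0.   -0.    0.72] turn [0. 0. 0.] calls 1 rows 2
```

View pics/p5.png

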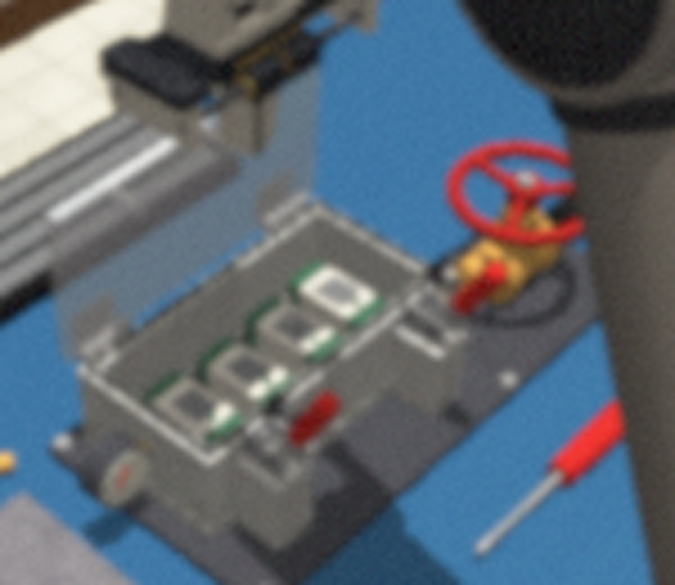

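All four modules stand in their bays, with tops at (340,290), (295,328), (248,370) and (200,405) in the crop. Next I bring the closed fingers behind the lid.

Emit:
move_arm(
  motion=[
    [0.3, 0.1, -0.1, 0, 0, 0],
    [0.6, 0.15, -0.1, 0, 0, 0],
    [0.6, 0.15, -0.1, 0, 0, 0],
  ],
)

```text
time: 47.42
tool_pos: [0.6629, -0.0218, 0.2922]
tool_rot: [-3.141, 0.004, 0.043]
contact_force: [-1.3, 0.1, 0.3]
opening: 0.0007
grip_force: 0.0
```

Emit:
move_arm(
  motion=[
    [0.3, 0.1, 0, 0, 0, 0],
    [0.54, 0.15, 0, 0, 0, 0],
    [0.54, 0.15, 0, 0, 0, 0],
    [0.54, 0.15, 0, 0, 0, 0],
  ],
)

```text
time: 47.92
tool_pos: [0.7159, -0.0339, 0.2946]
tool_rot: [-3.141, 0.002, 0.043]
contact_force: [0.0, -0.5, 0.4]
opening: 0.0005
grip_force: 0.0
```

Run:
```python
from h import *
a=ch(.105,0); go((*a,.218,YAW))
```

```text
at [ 0.7159 -0.0339  0.2946] rpy [-1.8e+02  1.0e-01  2.5e+00] open 0.0005 grip 0.0 t 47.9 F [ 0.  -0.5  0.4]
  to [ 0.71340006 -0.03441996  0.218       2.5       ] tool shift(0.1m) [-0.023  0.005  0.766] turn [-0.     0.001 -0.   ] calls 1 rows 2
```

Emit:
move_arm(
  motion=[
    [-0.02, 0, 0.25, 0, 0, 0],
    [-0.02, 0, 0.5, 0, 0, 0],
    [-0.02, 0, 0.76, 0, 0, 0],
    [-0.02, 0, 0.76, 0, 0, 0],
  ],
)

```text
time: 48.42
tool_pos: [0.7128, -0.0338, 0.2175]
tool_rot: [-3.141, 0.005, 0.043]
contact_force: [-0.0, -0.4, -0.3]
opening: 0.0002
grip_force: 0.0
```

Emit:
move_arm(
  motion=[
    [-0.1, 0, 0, 0, 0, 0],
    [-0.2, 0, 0, 0, 0, 0],
    [-0.3, 0, 0.01, 0, 0, 0],
    [-0.43, 0, 0.03, 0, 0, 0],
    [-0.53, 0, 0.05, 0, 0, 0],
    [-0.64, 0, 0.07, 0, 0, 0],
    [-0.75, 0, 0.1, 0, 0, 0],
    [-0.75, 0, 0.1, 0, 0, 0],
  ],
)

```text
time: 49.42
tool_pos: [0.6398, -0.0373, 0.2114]
tool_rot: [3.141, -0.003, 0.043]
contact_force: [0.7, 0.9, 0.8]
opening: 0.0004
grip_force: 0.2
```

Run:
```python
from h import *
for t in(45,30,15,0):
    c,s=np.cos(np.radians(t)),np.sin(np.radians(t)); a=ch((72-122*c+22*s)/1e3,0); go((*a,.1+.122*s+.012*c-.006*s,YAW))
d=cam('side'); cv2.imwrite('pics/p6.png',cv2.resize(cv2.cvtColor(d['image'][60:240,180:380],4),None,fx=3.3,fy=3.3,interpolation=2))
```

```text
at [ 0.6398 -0.0373  0.2114] rpy [180.   -0.2   2.5] open 0.0004 grip 0.2 t 49.4 F [0.7 0.9 0.8]
  to [ 0.60978809 -0.03894376  0.19050967  2.5       ] tool shift(0.1m) [-0.301  0.003  0.208] turn [ 0.    -0.001 -0.   ] calls 1 rows 1
at [ 0.6398 -0.0373  0.2114] rpy [180.   -0.2   2.5] open 0.0004 grip 0.2 t 49.4 F [0.7 0.9 0.8]
  to [ 0.58586646 -0.0399882   0.1683923   2.5       ] tool shift(0.1m) [-0.541  0.003  0.429] turn [ 0.    -0.001 -0.   ] calls 1 rows 2
at [ 0.6398 -0.0373  0.2114] rpy [180.   -0.2   2.5] open 0.0004 grip 0.2 t 49.4 F [0.7 0.9 0.8]
  to [ 0.56838928 -0.04075127  0.14161412  2.5       ] tool shift(0.1m) [-0.717  0.003  0.696] turn [ 0.    -0.001 -0.   ] calls 1 rows 2
at [ 0.6398 -0.0373  0.2114] rpy [180.   -0.2   2.5] open 0.0004 grip 0.2 t 49.4 F [0.7 0.9 0.8]
  to [ 0.55854759 -0.04118097  0.112       2.5       ] tool shift(0.1m) [-0.816  0.003  0.992] turn [ 0.    -0.001 -0.   ] calls 1 rows 3
```

View pics/p6.png

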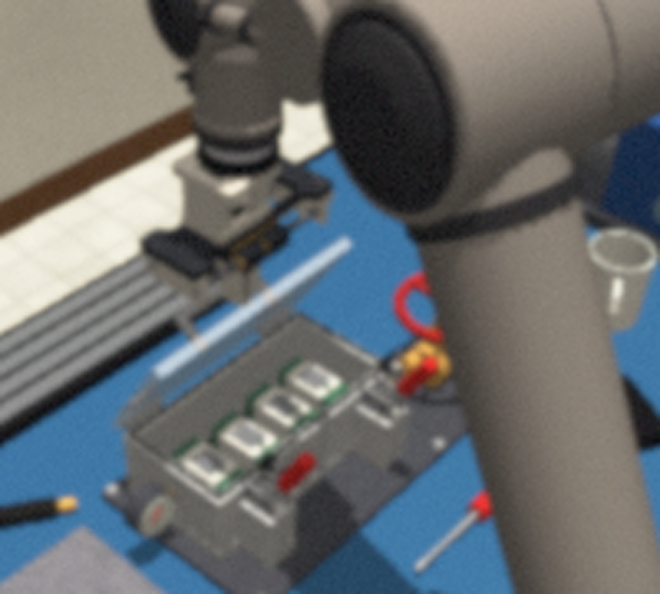

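The lid (edge from (155,370) to (350,240)) is swinging down and the modules are undisturbed. I carry on along the arc.

Emit:
move_arm(
  motion=[
    [-0.15, 0, 0.1, 0, 0, 0],
    [-0.3, 0, 0.21, 0, 0, 0],
    [-0.42, 0, 0.31, 0, 0, 0],
    [-0.54, 0, 0.43, 0, 0, 0],
    [-0.63, 0, 0.56, 0, 0, 0],
    [-0.72, 0, 0.7, 0, 0, 0],
    [-0.77, 0, 0.82, 0, 0, 0],
    [-0.8, 0, 0.92, 0, 0, 0],
    [-0.8, 0, 0.92, 0, 0, 0],
  ],
)

```text
time: 50.6
tool_pos: [0.5593, -0.0409, 0.1165]
tool_rot: [-3.141, 0.002, 0.043]
contact_force: [-0.1, -0.3, -0.3]
opening: 0.0005
grip_force: 0.0
```

Emit:
move_arm(
  motion=[
    [-0.01, 0, 0.03, 0, 0, 0],
    [-0.01, 0, 0.06, 0, 0, 0],
    [-0.01, 0, 0.08, 0, 0, 0],
    [-0.01, 0, 0.08, 0, 0, 0],
  ],
)

```text
time: 51.1
tool_pos: [0.5593, -0.0411, 0.1121]
tool_rot: [3.141, -0.002, 0.043]
contact_force: [-6.3, 1.1, 19.9]
opening: 0.0005
grip_force: 10.2
```

Emit:
move_arm(
  motion=[
    [0, 0, -0.4, 0, 0, 0],
    [0, 0, -0.9, 0, 0, 0],
    [0, 0, -0.9, 0, 0, 0],
  ],
  fingers=0.0,
)

```text
time: 51.48
tool_pos: [0.5611, -0.0414, 0.2034]
tool_rot: [3.139, -0.008, 0.043]
contact_force: [0.3, 0.8, -0.8]
opening: 0.0256
grip_force: 0.0
```

Run:
```python
from h import *
d=cam('top');W=cloud(d);im=d['image'].astype(int);red=(im[...,0]>120)&(im[...,1]<70)&(im[...,2]<70)
m=(W[...,2]>.1)&(W[...,2]<.12)&(abs(W[...,1]+.03)<.17)&(W[...,0]>.52)&(W[...,0]<.7)
print('lid z pts',m.sum(),np.nanmedian(W[m][:,2]))
for dd,n in((d,'t'),(cam('side'),'s')):
    W=cloud(dd);im=dd['image'].astype(int);red=(im[...,0]>110)&(im[...,1]<70)&(im[...,2]<70)
    for lo,hi in((0,.1),(-.18,-.08)):
        c=red&(W[...,2]>.1)&(W[...,2]<.2)&(W[...,1]>lo)&(W[...,1]<hi)&(W[...,0]<.55);p=W[c];print(n,len(p),p.mean(0).round(4),'y range',p[:,1].min(),p[:,1].max())
print(ch(-.1244,.09),ch(-.1244,-.09))
a=ch(-.1244,.09); go((*a,.21,YAW),(*a,.135,YAW))
```

```text
lid z pts 595 0.11243173248059457
t 10 [0.4843 0.0517 0.164 ] y range 0.0491078260409124 0.0535055361854147
t 27 [ 0.4824 -0.1319  0.168 ] y range -0.13968611971856626 -0.12489547221929322
s 62 [0.4776 0.0528 0.1606] y range 0.04102333532589608 0.057397698546587717
s 48 [ 0.4808 -0.1259  0.1573] y range -0.1336275631141317 -0.12146874903052252
[0.48029266 0.04548809] [ 0.48814415 -0.13434059]
at [ 0.5588 -0.041   0.1993] rpy [180.   -0.    2.5] open 0.0339 grip 0.0 t 51.6 F [-0.   0.1 -0.2]
  to [0.48029266 0.04548809 0.21       2.5       ] tool shift(0.1m) [-0.747 -0.898 -0.108] turn [ 0. -0. -0.] calls 1 rows 2
  to [0.48029266 0.04548809 0.135      2.5       ] tool shift(0.1m) [-0.   -0.    0.75] turn [0. 0. 0.] calls 1 rows 2
```

Emit:
move_arm(
  motion=[
    [0, 0, -0.2, 0, 0, 0],
    [-0.37, -0.45, -0.25, 0, 0, 0],
    [-0.74, -0.91, -0.25, 0, 0, 0],
    [-0.74, -0.91, -0.25, 0, 0, 0],
    [-0.74, -0.91, -0.25, 0, 0, 0],
  ],
)

```text
time: 52.2
tool_pos: [0.4811, 0.0466, 0.2234]
tool_rot: [3.141, 0.001, 0.044]
contact_force: [1.2, 0.8, -0.0]
opening: 0.0459
grip_force: 0.0
```

Run:
```python
from h import *
a=ch(-.1244,.0915); go((*a,.135,YAW))
print('arc shifts (0.1m, tool x,z) for r=65')
for t in range(66,-1,-6): print(t,[round(-.65*(np.cos(np.radians(t))-np.cos(np.radians(66))),3),round(.65*(np.sin(np.radians(66))-np.sin(np.radians(t))),3)])
```

```text
at [0.4811 0.0466 0.2234] rpy [1.8e+02 1.0e-01 2.5e+00] open 0.0459 grip 0.0 t 52.2 F [ 1.2  0.8 -0. ]
  to [0.48022723 0.04698666 0.135      2.5       ] tool shift(0.1m) [-0.007 -0.004  0.884] turn [0. 0. 0.] calls 1 rows 2
arc shifts (0.1m, tool x,z) for r=65
66 [np.float64(-0.0), np.float64(0.0)]
60 [np.float64(-0.061), np.float64(0.031)]
54 [np.float64(-0.118), np.float64(0.068)]
48 [np.float64(-0.171), np.float64(0.111)]
42 [np.float64(-0.219), np.float64(0.159)]
36 [np.float64(-0.261), np.float64(0.212)]
30 [np.float64(-0.299), np.float64(0.269)]
24 [np.float64(-0.329), np.float64(0.329)]
18 [np.float64(-0.354), np.float64(0.393)]
12 [np.float64(-0.371), np.float64(0.459)]
6 [np.float64(-0.382), np.float64(0.526)]
0 [np.float64(-0.386), np.float64(0.594)]
```

Emit:
move_arm(
  motion=[
    [0, 0, 0.3, 0, 0, 0],
    [0, 0, 0.6, 0, 0, 0],
    [0, 0, 0.88, 0, 0, 0],
    [0, 0, 0.88, 0, 0, 0],
  ],
)

```text
time: 52.7
tool_pos: [0.4802, 0.0458, 0.1339]
tool_rot: [-3.141, 0.005, 0.042]
contact_force: [0.7, -0.4, -0.3]
opening: 0.0459
grip_force: 0.0
```

Emit:
move_arm(
  motion=[
    [0, 0, 0, 0, 0, 0],
    [0, 0, 0, 0, 0, 0],
    [0, 0, 0, 0, 0, 0],
    [0, 0, 0, 0, 0, 0],
    [0, 0, 0, 0, 0, 0],
  ],
  fingers=-1,
  newtons=12,
)

```text
time: 53.32
tool_pos: [0.4815, 0.0465, 0.1369]
tool_rot: [3.141, -0.002, 0.043]
contact_force: [-1.0, -1.4, 5.2]
opening: 0.0176
grip_force: 12.0
```

Gripped the left handle (17.6 mm). I follow its arc down.

Emit:
move_arm(
  motion=[
    [-0.06, 0, 0.03, 0, 0, 0],
    [-0.12, 0, 0.07, 0, 0, 0],
    [-0.17, 0, 0.11, 0, 0, 0],
    [-0.22, 0, 0.16, 0, 0, 0],
    [-0.26, 0, 0.21, 0, 0, 0],
    [-0.3, 0, 0.27, 0, 0, 0],
    [-0.33, 0, 0.33, 0, 0, 0],
    [-0.33, 0, 0.33, 0, 0, 0],
  ],
)

```text
time: 54.32
tool_pos: [0.4471, 0.0455, 0.1023]
tool_rot: [-3.141, 0.002, 0.043]
contact_force: [-0.5, 2.2, -2.2]
opening: 0.0174
grip_force: 12.0
```

Emit:
move_arm(
  motion=[
    [-0.02, 0, 0.06, 0, 0, 0],
    [-0.04, 0, 0.13, 0, 0, 0],
    [-0.05, 0, 0.19, 0, 0, 0],
    [-0.055, 0, 0.23, 0, 0, 0],
    [-0.055, 0, 0.25, 0, 0, 0],
    [-0.055, 0, 0.25, 0, 0, 0],
  ],
)

```text
time: 55.08
tool_pos: [0.4414, 0.0453, 0.0774]
tool_rot: [-3.141, 0.003, 0.043]
contact_force: [-4.2, 2.9, 0.5]
opening: 0.0175
grip_force: 12.0
```

Emit:
move_arm(
  motion=[
    [0, 0, 0.03, 0, 0, 0],
    [0, 0, 0.06, 0, 0, 0],
    [0, 0, 0.06, 0, 0, 0],
  ],
)

```text
time: 55.45
tool_pos: [0.4418, 0.0453, 0.072]
tool_rot: [-3.141, 0.002, 0.043]
contact_force: [-5.8, 3.4, 6.4]
opening: 0.0174
grip_force: 12.0
```

```bash
cat >> h.py <<'E'
def clamps():
    for n in('top','side'):
        dd=cam(n);W=cloud(dd);im=dd['image'].astype(int);red=(im[...,0]>100)&(im[...,1]<70)&(im[...,2]<70)
        for s,lo,hi in(('L',0,.1),('R',-.18,-.08)):
            p=W[red&(W[...,2]>.06)&(W[...,2]<.2)&(W[...,1]>lo)&(W[...,1]<hi)&(W[...,0]<.55)]
            if len(p)>4: print(n,s,len(p),'x',p[:,0].min().round(3),p[:,0].max().round(3),'z',p[:,2].min().round(3),p[:,2].max().round(3),'y',p[:,1].mean().round(4))
E
python3 -c "
from h import *
go(); clamps()"
```

```text
at [0.4418 0.0453 0.072 ] rpy [-1.8e+02  1.0e-01  2.5e+00] open 0.0174 grip 12.0 t 55.5 F [-5.8  3.4  6.4]
top R 31 x 0.468 0.504 z 0.136 0.183 y -0.1309
side L 12 x 0.404 0.421 z 0.097 0.143 y 0.0498
side R 56 x 0.466 0.499 z 0.122 0.179 y -0.126
```

Emit:
move_arm(
  motion=[
    [0, 0, 0, 0, 0, 0],
    [0, 0, 0, 0, 0, 0],
    [0, 0, 0, 0, 0, 0],
    [0, 0, -0.4, 0, 0, 0],
    [0, 0, -0.6, 0, 0, 0],
    [0, 0, -0.6, 0, 0, 0],
  ],
  fingers=0,
)

```text
time: 56.3
tool_pos: [0.4437, 0.0449, 0.1333]
tool_rot: [3.141, -0.004, 0.043]
contact_force: [0.5, 0.1, -0.4]
opening: 0.0461
grip_force: 0.0
```

Emit:
move_arm(
  motion=[
    [0, 0, 0, 0, 0, 0],
    [0, 0, 0, 0, 0, 0],
    [0, 0, 0, 0, 0, 0],
    [0, 0, 0, 0, 0, 0],
    [0, 0, 0, 0, 0, 0],
  ],
  fingers=-1,
)

```text
time: 56.92
tool_pos: [0.4426, 0.045, 0.1321]
tool_rot: [3.142, 0.0, 0.043]
contact_force: [-0.3, -0.3, -0.5]
opening: 0.002
grip_force: 0.0
```

Emit:
move_arm(
  motion=[
    [0, 0, 0.08, 0, 0, 0],
    [0, 0, 0.16, 0, 0, 0],
    [0, 0, 0.22, 0, 0, 0],
    [0, 0, 0.22, 0, 0, 0],
  ],
)

```text
time: 57.42
tool_pos: [0.4422, 0.0451, 0.1096]
tool_rot: [-3.142, 0.001, 0.043]
contact_force: [0.2, -0.2, -0.1]
opening: 0.0006
grip_force: 0.0
```

Emit:
move_arm(
  motion=[
    [0, 0, 0.02, 0, 0, 0],
    [0, 0, 0.04, 0, 0, 0],
    [0, 0, 0.06, 0, 0, 0],
    [0, 0, 0.06, 0, 0, 0],
  ],
)

```text
time: 57.92
tool_pos: [0.443, 0.0451, 0.1069]
tool_rot: [3.141, -0.002, 0.044]
contact_force: [-8.2, -1.0, 28.5]
opening: 0.0005
grip_force: 14.0
```

Emit:
move_arm(
  motion=[
    [0, 0, -0.5, 0, 0, 0],
    [0.2, 0.5, -1, 0, 0, 0],
    [0.4, 0.93, -1, 0, 0, 0],
    [0.4, 0.93, -1, 0, 0, 0],
  ],
  fingers=0,
)

```text
time: 58.42
tool_pos: [0.4883, -0.049, 0.2051]
tool_rot: [3.14, -0.003, 0.039]
contact_force: [-0.3, 0.7, 0.0]
opening: 0.0358
grip_force: 0.0
```

```bash
python3 -c "
from h import *
a=ch(-.1244,-.0885); go((*a,.215,YAW),(*a,.135,YAW)); clamps()"
```

```text
at [ 0.4883 -0.049   0.2051] rpy [179.9  -0.2   2.3] open 0.0358 grip 0.0 t 58.4 F [-0.3  0.7  0. ]
  to [ 0.48807872 -0.13284202  0.215       2.5       ] tool shift(0.1m) [-0.035  0.838 -0.098] turn [ 0.001 -0.001 -0.001] calls 1 rows 2
  to [ 0.48807872 -0.13284202  0.135       2.5       ] tool shift(0.1m) [-0.  -0.   0.8] turn [0. 0. 0.] calls 1 rows 2
top L 44 x 0.419 0.479 z 0.098 0.112 y 0.0468
side L 101 x 0.416 0.478 z 0.095 0.111 y 0.0498
side R 58 x 0.466 0.5 z 0.126 0.181 y -0.1263
```

Emit:
move_arm(
  motion=[
    [0, 0, -0.15, 0, 0, 0],
    [-0.03, 0.4, -0.15, 0, 0, 0],
    [-0.04, 0.82, -0.15, 0, 0, 0],
    [-0.04, 0.82, -0.15, 0, 0, 0],
    [-0.04, 0.82, -0.15, 0, 0, 0],
  ],
)

```text
time: 59.15
tool_pos: [0.4856, -0.1268, 0.2187]
tool_rot: [-3.141, 0.001, 0.044]
contact_force: [-1.1, 0.6, -0.7]
opening: 0.0461
grip_force: 0.0
```

Emit:
move_arm(
  motion=[
    [0, 0, 0.3, 0, 0, 0],
    [0, 0, 0.6, 0, 0, 0],
    [0, 0, 0.84, 0, 0, 0],
    [0, 0, 0.84, 0, 0, 0],
  ],
)

```text
time: 59.65
tool_pos: [0.4849, -0.1262, 0.1338]
tool_rot: [-3.139, 0.004, 0.045]
contact_force: [-0.3, 0.4, -0.6]
opening: 0.0461
grip_force: 0.0
```

Emit:
move_arm(
  motion=[
    [0, 0, 0, 0, 0, 0],
    [0, 0, 0, 0, 0, 0],
    [0, 0, 0, 0, 0, 0],
    [0, 0, 0, 0, 0, 0],
    [0, 0, 0, 0, 0, 0],
  ],
  fingers=-1,
  newtons=12,
)

```text
time: 60.28
tool_pos: [0.4872, -0.1331, 0.1365]
tool_rot: [3.133, -0.003, 0.043]
contact_force: [-0.6, -19.8, -3.5]
opening: 0.0176
grip_force: 12.0
```

Emit:
move_arm(
  motion=[
    [0, 0.03, 0, 0, 0, 0],
    [0, 0.07, 0, 0, 0, 0],
    [0, 0.07, 0, 0, 0, 0],
  ],
)

```text
time: 60.65
tool_pos: [0.4867, -0.1335, 0.1361]
tool_rot: [-3.139, -0.001, 0.043]
contact_force: [-0.1, 6.7, 5.5]
opening: 0.0177
grip_force: 12.0
```

Emit:
move_arm(
  motion=[
    [-0.06, 0, 0.03, 0, 0, 0],
    [-0.12, 0, 0.07, 0, 0, 0],
    [-0.17, 0, 0.11, 0, 0, 0],
    [-0.22, 0, 0.16, 0, 0, 0],
    [-0.26, 0, 0.21, 0, 0, 0],
    [-0.3, 0, 0.27, 0, 0, 0],
    [-0.33, 0, 0.33, 0, 0, 0],
    [-0.33, 0, 0.33, 0, 0, 0],
  ],
)

```text
time: 61.65
tool_pos: [0.4534, -0.1345, 0.102]
tool_rot: [-3.138, -0.0, 0.043]
contact_force: [2.6, 8.7, -3.2]
opening: 0.0176
grip_force: 12.0
```

Emit:
move_arm(
  motion=[
    [-0.02, 0, 0.06, 0, 0, 0],
    [-0.04, 0, 0.13, 0, 0, 0],
    [-0.05, 0, 0.19, 0, 0, 0],
    [-0.055, 0, 0.23, 0, 0, 0],
    [-0.055, 0, 0.28, 0, 0, 0],
    [-0.055, 0, 0.28, 0, 0, 0],
  ],
)

```text
time: 62.4
tool_pos: [0.4479, -0.1347, 0.075]
tool_rot: [-3.138, -0.0, 0.043]
contact_force: [0.3, 11.7, 8.0]
opening: 0.0173
grip_force: 12.0
```

Emit:
move_arm(
  motion=[
    [0, 0, 0, 0, 0, 0],
    [0, 0, 0, 0, 0, 0],
    [0, 0, 0, 0, 0, 0],
    [0, 0, -0.4, 0, 0, 0],
    [0, 0, -0.6, 0, 0, 0],
    [0, 0, -0.6, 0, 0, 0],
  ],
  fingers=0,
)

```text
time: 63.15
tool_pos: [0.4488, -0.1375, 0.1353]
tool_rot: [3.14, -0.003, 0.043]
contact_force: [0.2, 0.3, -0.3]
opening: 0.046
grip_force: 0.0
```

Emit:
move_arm(
  motion=[
    [0, 0, 0, 0, 0, 0],
    [0, 0, 0, 0, 0, 0],
    [0, 0, 0, 0, 0, 0],
    [0, 0, 0, 0, 0, 0],
    [0, 0, 0, 0, 0, 0],
  ],
  fingers=-1,
)

```text
time: 63.78
tool_pos: [0.4479, -0.1369, 0.1341]
tool_rot: [-3.142, 0.0, 0.043]
contact_force: [0.1, -0.0, 1.7]
opening: 0.0018
grip_force: 0.0
```

```bash
python3 -c "
from h import *
clamps();go()"
```

```text
top L 52 x 0.419 0.478 z 0.096 0.116 y 0.0465
side L 95 x 0.417 0.474 z 0.094 0.111 y 0.0502
side R 77 x 0.421 0.483 z 0.092 0.111 y -0.1287
at [ 0.448  -0.1369  0.1342] rpy [180.   -0.    2.5] open 0.0003 grip 0.0 t 63.9 F [-0.4  0.8  0.4]
```

Press the right handle from above to be sure.

Emit:
move_arm(
  motion=[
    [0, -0.02, 0.1, 0, 0, 0],
    [0, -0.02, 0.2, 0, 0, 0],
    [0, -0.02, 0.26, 0, 0, 0],
    [0, -0.02, 0.28, 0, 0, 0],
    [0, -0.02, 0.29, 0, 0, 0],
    [0, -0.02, 0.3, 0, 0, 0],
    [0, -0.02, 0.3, 0, 0, 0],
  ],
)

```text
time: 64.75
tool_pos: [0.4475, -0.1347, 0.1068]
tool_rot: [3.141, -0.0, 0.044]
contact_force: [-10.4, 3.8, 32.6]
opening: 0.0004
grip_force: 15.7
```

Emit:
move_arm(
  motion=[
    [0, 0, -0.5, 0, 0, 0],
    [0, 0, -1, 0, 0, 0],
    [0, 0, -1, 0, 0, 0],
  ],
)

```text
time: 65.12
tool_pos: [0.4498, -0.1358, 0.2075]
tool_rot: [3.138, -0.007, 0.043]
contact_force: [-0.8, -0.0, -0.3]
opening: 0.0001
grip_force: 0.0
```

Run:
```python
from h import *
clamps()
for n in('top','side'):
    d=cam(n);W=cloud(d); im=d['image'].astype(int); x,y,z=[W[...,i] for i in range(3)]
    w=(im[...,0]>120)&(im[...,1]<70)&(im[...,2]<70)&(z>.09)&(z<.13)&(y<-.2)&(y>-.36); p=W[w]
    A=np.c_[2*p[:,:2],np.ones(len(p))]; 
    r=(p[:,:2].max(0)+p[:,:2].min(0))/2
    print(n,'wheel bbox c',r, rect(p))
    g=(z>.165)&(z<.19)&(y<-.2)&(y>-.36)&(x>.4)&(x<.7)&(im.max(-1)<90)
    print('grip',g.sum(),W[g].mean(0) if g.any() else 0)
    L=(z>.1)&(z<.12)&(abs(y+.03)<.1)&(x>.56)&(x<.66); print('lid z',np.median(z[L]))
go((.525,-.323,.22,YAW),(.525,-.323,.135,YAW))
d=cam('side'); cv2.imwrite('pics/p7.png',cv2.resize(cv2.cvtColor(d['image'][90:240,190:390],4),None,fx=3.5,fy=3.5,interpolation=2))
```

```text
top L 51 x 0.419 0.479 z 0.097 0.113 y 0.0467
side L 95 x 0.417 0.475 z 0.095 0.111 y 0.0501
side R 86 x 0.421 0.483 z 0.096 0.11 y -0.129
top wheel bbox c [ 0.55783045 -0.28409498] (array([ 559.1, -283. ]), array([117.6, 117.3]), 68.3)
grip 21 [ 0.52858972 -0.32479658  0.17656813]
lid z 0.11247535385357565
side wheel bbox c [ 0.50052298 -0.28925771] (array([ 499.6, -289.3]), array([56.2, 11.7]), -83.5)
grip 0 0
lid z 0.111929226009156
at [ 0.4471 -0.1345  0.2027] rpy [-1.799e+02  1.000e-01  2.500e+00] open 0.0007 grip 0.0 t 65.3 F [ 0.3 -0.  -1.2]
  to [ 0.525 -0.323  0.22   2.5  ] tool shift(0.1m) [ 0.697  1.917 -0.177] turn [-0.     0.001 -0.   ] calls 2 rows 4
  to [ 0.525 -0.323  0.135  2.5  ] tool shift(0.1m) [-0.   -0.    0.85] turn [0. 0. 0.] calls 1 rows 2
```

View pics/p7.png

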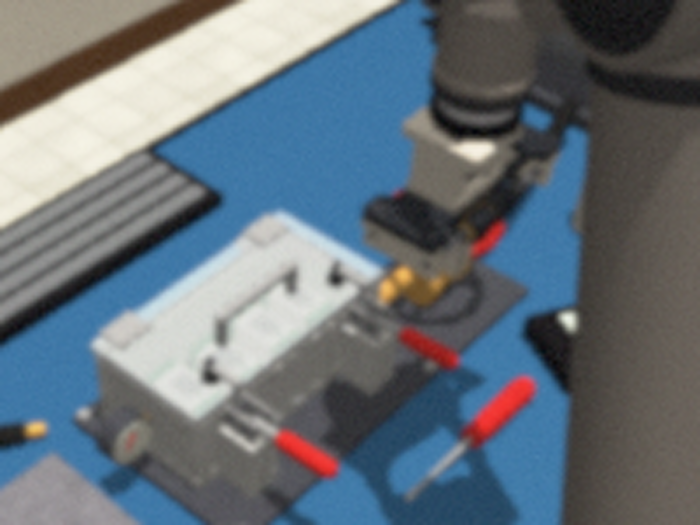

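The lid is shut flat, both red handles are level (at (305,450) and (430,347)), and both arms press on the lid. On to the valve crank.

Emit:
move_arm(
  motion=[
    [0.18, 0.48, -0.18, 0, 0, 0],
    [0.36, 0.96, -0.18, 0, 0, 0],
    [0.36, 0.96, -0.18, 0, 0, 0],
  ],
  fingers=0.4,
  newtons=20,
)

```text
time: 65.75
tool_pos: [0.4883, -0.2318, 0.2202]
tool_rot: [-3.141, 0.002, 0.04]
contact_force: [-0.0, -0.3, -1.3]
opening: 0.0259
grip_force: 0.0
```

Emit:
move_arm(
  motion=[
    [0.18, 0.48, 0, 0, 0, 0],
    [0.36, 0.96, 0, 0, 0, 0],
    [0.36, 0.96, 0, 0, 0, 0],
    [0.36, 0.96, 0, 0, 0, 0],
    [0.36, 0.96, 0, 0, 0, 0],
  ],
)

```text
time: 66.38
tool_pos: [0.5278, -0.3221, 0.2222]
tool_rot: [-3.141, 0.001, 0.044]
contact_force: [-0.3, 0.4, 0.5]
opening: 0.0642
grip_force: 0.0
```

```bash
python3 -c "
from h import *
go((.5265,-.3235,.136,YAW))"
```

```text
at [ 0.5278 -0.3221  0.2222] rpy [-180.     0.     2.5] open 0.0642 grip 0.0 t 66.4 F [-0.3  0.4  0.5]
  to [ 0.5265 -0.3235  0.136   2.5   ] tool shift(0.1m) [-0.013  0.014  0.862] turn [-0.  0.  0.] calls 1 rows 2
```

Emit:
move_arm(
  motion=[
    [-0.01, 0.01, 0.3, 0, 0, 0],
    [-0.01, 0.01, 0.6, 0, 0, 0],
    [-0.01, 0.01, 0.86, 0, 0, 0],
    [-0.01, 0.01, 0.86, 0, 0, 0],
  ],
)

```text
time: 66.88
tool_pos: [0.5261, -0.3228, 0.1348]
tool_rot: [-3.139, 0.003, 0.044]
contact_force: [0.3, -0.2, 0.3]
opening: 0.0644
grip_force: 0.0
```

Emit:
move_arm(
  motion=[
    [0, 0, 0, 0, 0, 0],
    [0, 0, 0, 0, 0, 0],
    [0, 0, 0, 0, 0, 0],
    [0, 0, 0, 0, 0, 0],
    [0, 0, 0, 0, 0, 0],
    [0, 0, 0, 0, 0, 0],
  ],
  fingers=-1,
)

```text
time: 67.62
tool_pos: [0.5272, -0.3256, 0.1367]
tool_rot: [3.14, -0.001, 0.043]
contact_force: [-0.5, -4.9, 1.7]
opening: 0.022
grip_force: 20.0
```

```bash
cat >> h.py <<'E'
def arc(c,a0,steps,r=50.,yaw=YAW):
    """rows of tool-axis shifts (0.1 m) for crank from angle a0 (deg) by each step (deg)"""
    t=np.radians(a0+np.array(steps)); d=r/100*np.stack([np.cos(t)-np.cos(np.radians(a0)),np.sin(t)-np.sin(np.radians(a0))],1)
    y=np.radians(yaw); X=np.array([np.cos(y),np.sin(y)]); Y=np.array([np.sin(y),-np.cos(y)])
    return [[round(float(v@X),2),round(float(v@Y),2),0,0,0,0] for v in d]
def crank(c=(.556,-.2825)):
    o=robot.observe(); v=o['tool_pos'][:2]-np.array(c); print('r',np.hypot(*v).round(4),'ang',np.degrees(np.arctan2(v[1],v[0])).round(1),'F',o['contact_force'].round(1),'t',o['time']); return np.degrees(np.arctan2(v[1],v[0]))
E
python3 -c "
from h import *
go(); a=crank(); print(arc(0,a,range(15,91,15)))"
```

```text
at [ 0.5272 -0.3256  0.1367] rpy [179.9  -0.    2.5] open 0.022 grip 20.0 t 67.6 F [-0.5 -4.9  1.7]
r 0.0518 ang -123.7 F [-0.5 -4.9  1.7] t 67.625
[[0.11, 0.06, 0, 0, 0, 0], [0.24, 0.09, 0, 0, 0, 0], [0.37, 0.09, 0, 0, 0, 0], [0.5, 0.05, 0, 0, 0, 0], [0.61, -0.01, 0, 0, 0, 0], [0.7, -0.11, 0, 0, 0, 0]]
```

Emit:
move_arm(
  motion=[
    [0.11, 0.06, 0, 0, 0, 0],
    [0.24, 0.09, 0, 0, 0, 0],
    [0.37, 0.09, 0, 0, 0, 0],
    [0.5, 0.05, 0, 0, 0, 0],
    [0.61, -0.01, 0, 0, 0, 0],
    [0.7, -0.11, 0, 0, 0, 0],
    [0.7, -0.11, 0, 0, 0, 0],
  ],
)

```text
time: 68.5
tool_pos: [0.6007, -0.312, 0.1367]
tool_rot: [3.137, -0.009, 0.044]
contact_force: [15.0, -7.8, -5.3]
opening: 0.0216
grip_force: 20.0
```

```bash
python3 -c "
from h import *
go(); a=crank(); print(arc(0,a,range(15,181,15)))"
```

```text
at [ 0.6007 -0.312   0.1367] rpy [179.7  -0.5   2.5] open 0.0216 grip 20.0 t 68.5 F [15.  -7.8 -5.3]
r 0.0536 ang -33.5 F [15.  -7.8 -5.3] t 68.5
[[0.06, -0.11, 0, 0, 0, 0], [0.09, -0.24, 0, 0, 0, 0], [0.09, -0.37, 0, 0, 0, 0], [0.05, -0.5, 0, 0, 0, 0], [-0.02, -0.61, 0, 0, 0, 0], [-0.11, -0.7, 0, 0, 0, 0], [-0.23, -0.76, 0, 0, 0, 0], [-0.35, -0.79, 0, 0, 0, 0], [-0.48, -0.79, 0, 0, 0, 0], [-0.61, -0.75, 0, 0, 0, 0], [-0.72, -0.68, 0, 0, 0, 0], [-0.81, -0.59, 0, 0, 0, 0]]
```

```bash
cat >> h.py <<'E'
def arcabs(cmd,c,angs,r=.050,yaw=YAW):
    t=np.radians(np.array(angs,float)); P=np.array(c)+r*np.stack([np.cos(t),np.sin(t)],1); d=(P-np.array(cmd))*10
    y=np.radians(yaw); X=np.array([np.cos(y),np.sin(y)]); Y=np.array([np.sin(y),-np.cos(y)])
    print([[round(float(v@X),2),round(float(v@Y),2),0,0,0,0] for v in d],'new cmd',P[-1].round(4))
E
python3 -c "
from h import *
arcabs((.596,-.3095),(.558,-.2855),range(-20,141,15))"
```

```text
[[0.09, -0.07, 0, 0, 0, 0], [0.13, -0.19, 0, 0, 0, 0], [0.13, -0.32, 0, 0, 0, 0], [0.09, -0.45, 0, 0, 0, 0], [0.03, -0.56, 0, 0, 0, 0], [-0.06, -0.65, 0, 0, 0, 0], [-0.18, -0.72, 0, 0, 0, 0], [-0.3, -0.75, 0, 0, 0, 0], [-0.43, -0.75, 0, 0, 0, 0], [-0.56, -0.72, 0, 0, 0, 0], [-0.67, -0.65, 0, 0, 0, 0]] new cmd [ 0.5259 -0.2472]
```

Emit:
move_arm(
  motion=[
    [0.09, -0.07, 0, 0, 0, 0],
    [0.13, -0.19, 0, 0, 0, 0],
    [0.13, -0.32, 0, 0, 0, 0],
    [0.09, -0.45, 0, 0, 0, 0],
    [0.03, -0.56, 0, 0, 0, 0],
    [-0.06, -0.65, 0, 0, 0, 0],
    [-0.18, -0.72, 0, 0, 0, 0],
    [-0.3, -0.75, 0, 0, 0, 0],
    [-0.43, -0.75, 0, 0, 0, 0],
    [-0.56, -0.72, 0, 0, 0, 0],
    [-0.67, -0.65, 0, 0, 0, 0],
    [-0.67, -0.65, 0, 0, 0, 0],
  ],
)

```text
time: 70.0
tool_pos: [0.5252, -0.2489, 0.1365]
tool_rot: [-3.141, 0.002, 0.042]
contact_force: [-3.6, -1.5, 7.7]
opening: 0.0218
grip_force: 20.0
```

```bash
python3 -c "
from h import *
go(); crank((.558,-.2855))
arcabs((.5259,-.2472),(.558,-.2855),range(145,296,15))"
```

```text
at [ 0.5252 -0.2489  0.1365] rpy [-1.8e+02  1.0e-01  2.4e+00] open 0.0218 grip 20.0 t 70.0 F [-3.6 -1.5  7.7]
r 0.0492 ang 131.9 F [-3.6 -1.5  7.7] t 70.0
[[-0.09, 0.09, 0, 0, 0, 0], [-0.16, 0.21, 0, 0, 0, 0], [-0.19, 0.33, 0, 0, 0, 0], [-0.19, 0.46, 0, 0, 0, 0], [-0.16, 0.59, 0, 0, 0, 0], [-0.09, 0.7, 0, 0, 0, 0], [-0.0, 0.79, 0, 0, 0, 0], [0.11, 0.86, 0, 0, 0, 0], [0.24, 0.89, 0, 0, 0, 0], [0.37, 0.89, 0, 0, 0, 0], [0.5, 0.86, 0, 0, 0, 0]] new cmd [ 0.5791 -0.3308]
```

Emit:
move_arm(
  motion=[
    [-0.09, 0.09, 0, 0, 0, 0],
    [-0.16, 0.21, 0, 0, 0, 0],
    [-0.19, 0.33, 0, 0, 0, 0],
    [-0.19, 0.46, 0, 0, 0, 0],
    [-0.16, 0.59, 0, 0, 0, 0],
    [-0.09, 0.7, 0, 0, 0, 0],
    [0, 0.79, 0, 0, 0, 0],
    [0.11, 0.86, 0, 0, 0, 0],
    [0.24, 0.89, 0, 0, 0, 0],
    [0.37, 0.89, 0, 0, 0, 0],
    [0.5, 0.86, 0, 0, 0, 0],
  ],
)

```text
time: 71.38
tool_pos: [0.5792, -0.332, 0.1365]
tool_rot: [-3.139, 0.003, 0.043]
contact_force: [-5.4, 4.3, 9.9]
opening: 0.0214
grip_force: 20.0
```

```bash
python3 -c "
from h import *
go(); crank((.558,-.2855))
arcabs((.5791,-.3308),(.558,-.2855),range(310,461,15))
t=np.radians(460);arcabs((.558+.05*np.cos(t),-.2855+.05*np.sin(t)),(.558,-.2855),range(475,581,15))"
```

```text
at [ 0.5792 -0.332   0.1365] rpy [-179.9    0.2    2.4] open 0.0214 grip 20.0 t 71.4 F [-5.4  4.3  9.9]
r 0.0511 ang -65.5 F [-5.4  4.3  9.9] t 71.375
[[0.11, -0.07, 0, 0, 0, 0], [0.21, -0.16, 0, 0, 0, 0], [0.27, -0.27, 0, 0, 0, 0], [0.3, -0.4, 0, 0, 0, 0], [0.3, -0.53, 0, 0, 0, 0], [0.27, -0.65, 0, 0, 0, 0], [0.21, -0.77, 0, 0, 0, 0], [0.11, -0.86, 0, 0, 0, 0], [0.0, -0.92, 0, 0, 0, 0], [-0.13, -0.96, 0, 0, 0, 0], [-0.26, -0.96, 0, 0, 0, 0]] new cmd [ 0.5493 -0.2363]
[[-0.13, 0.03, 0, 0, 0, 0], [-0.24, 0.1, 0, 0, 0, 0], [-0.33, 0.19, 0, 0, 0, 0], [-0.4, 0.3, 0, 0, 0, 0], [-0.43, 0.43, 0, 0, 0, 0], [-0.43, 0.56, 0, 0, 0, 0], [-0.4, 0.69, 0, 0, 0, 0], [-0.33, 0.8, 0, 0, 0, 0]] new cmd [ 0.5197 -0.3176]
```

Emit:
move_arm(
  motion=[
    [0.11, -0.07, 0, 0, 0, 0],
    [0.21, -0.16, 0, 0, 0, 0],
    [0.27, -0.27, 0, 0, 0, 0],
    [0.3, -0.4, 0, 0, 0, 0],
    [0.3, -0.53, 0, 0, 0, 0],
    [0.27, -0.65, 0, 0, 0, 0],
    [0.21, -0.77, 0, 0, 0, 0],
    [0.11, -0.86, 0, 0, 0, 0],
    [0, -0.92, 0, 0, 0, 0],
    [-0.13, -0.96, 0, 0, 0, 0],
    [-0.26, -0.96, 0, 0, 0, 0],
  ],
)

```text
time: 72.75
tool_pos: [0.55, -0.237, 0.1366]
tool_rot: [-3.141, -0.001, 0.043]
contact_force: [3.6, -1.2, 4.6]
opening: 0.0217
grip_force: 20.0
```

Emit:
move_arm(
  motion=[
    [-0.13, 0.03, 0, 0, 0, 0],
    [-0.24, 0.1, 0, 0, 0, 0],
    [-0.33, 0.19, 0, 0, 0, 0],
    [-0.4, 0.3, 0, 0, 0, 0],
    [-0.43, 0.43, 0, 0, 0, 0],
    [-0.43, 0.56, 0, 0, 0, 0],
    [-0.4, 0.69, 0, 0, 0, 0],
    [-0.33, 0.8, 0, 0, 0, 0],
  ],
)

```text
time: 73.75
tool_pos: [0.5199, -0.3188, 0.1365]
tool_rot: [-3.14, 0.001, 0.043]
contact_force: [0.5, 3.9, 7.9]
opening: 0.022
grip_force: 20.0
```

Run:
```python
from h import *
go(); crank((.558,-.2855))
c=(.558,-.2855); p=580
for k in range(8):
    t=np.radians(p); print(p+20); arcabs((c[0]+.05*np.cos(t),c[1]+.05*np.sin(t)),c,[p+5,p+10,p+15,p+20]); p+=20
```

```text
at [ 0.5199 -0.3188  0.1365] rpy [-1.799e+02  1.000e-01  2.400e+00] open 0.022 grip 20.0 t 73.8 F [0.5 3.9 7.9]
r 0.0506 ang -138.8 F [0.5 3.9 7.9] t 73.75
600
[[0.03, 0.03, 0, 0, 0, 0], [0.06, 0.06, 0, 0, 0, 0], [0.09, 0.09, 0, 0, 0, 0], [0.13, 0.12, 0, 0, 0, 0]] new cmd [ 0.533  -0.3288]
620
[[0.04, 0.02, 0, 0, 0, 0], [0.08, 0.04, 0, 0, 0, 0], [0.12, 0.06, 0, 0, 0, 0], [0.16, 0.07, 0, 0, 0, 0]] new cmd [ 0.5493 -0.3347]
640
[[0.04, 0.01, 0, 0, 0, 0], [0.09, 0.01, 0, 0, 0, 0], [0.13, 0.01, 0, 0, 0, 0], [0.17, 0.01, 0, 0, 0, 0]] new cmd [ 0.5667 -0.3347]
660
[[0.04, -0.01, 0, 0, 0, 0], [0.09, -0.02, 0, 0, 0, 0], [0.13, -0.03, 0, 0, 0, 0], [0.17, -0.05, 0, 0, 0, 0]] new cmd [ 0.583  -0.3288]
680
[[0.04, -0.02, 0, 0, 0, 0], [0.07, -0.05, 0, 0, 0, 0], [0.11, -0.07, 0, 0, 0, 0], [0.14, -0.11, 0, 0, 0, 0]] new cmd [ 0.5963 -0.3176]
700
[[0.03, -0.03, 0, 0, 0, 0], [0.05, -0.07, 0, 0, 0, 0], [0.07, -0.11, 0, 0, 0, 0], [0.09, -0.15, 0, 0, 0, 0]] new cmd [ 0.605  -0.3026]
720
[[0.01, -0.04, 0, 0, 0, 0], [0.03, -0.08, 0, 0, 0, 0], [0.03, -0.13, 0, 0, 0, 0], [0.04, -0.17, 0, 0, 0, 0]] new cmd [ 0.608  -0.2855]
740
[[-0.0, -0.04, 0, 0, 0, 0], [-0.0, -0.09, 0, 0, 0, 0], [-0.01, -0.13, 0, 0, 0, 0], [-0.02, -0.17, 0, 0, 0, 0]] new cmd [ 0.605  -0.2684]
```

Emit:
move_arm(
  motion=[
    [0.03, 0.03, 0, 0, 0, 0],
    [0.06, 0.06, 0, 0, 0, 0],
    [0.09, 0.09, 0, 0, 0, 0],
    [0.13, 0.12, 0, 0, 0, 0],
  ],
)

```text
time: 74.25
tool_pos: [0.5334, -0.3299, 0.1365]
tool_rot: [-3.14, 0.002, 0.043]
contact_force: [-1.1, 3.7, 9.4]
opening: 0.0219
grip_force: 20.0
```

Run:
```python
from h import *
crank((.558,-.2855))
c=(.558,-.2855); p=600
for k in range(19):
    t=np.radians(p); print(p+25,end=' '); arcabs((c[0]+.05*np.cos(t),c[1]+.05*np.sin(t)),c,[p+5,p+10,p+15,p+20,p+25]); p+=25
```

```text
r 0.0507 ang -119.0 F [-1.1  3.7  9.4] t 74.25
625 [[0.04, 0.02, 0, 0, 0, 0], [0.08, 0.04, 0, 0, 0, 0], [0.12, 0.06, 0, 0, 0, 0], [0.16, 0.07, 0, 0, 0, 0], [0.2, 0.07, 0, 0, 0, 0]] new cmd [ 0.5536 -0.3353]
650 [[0.04, 0.0, 0, 0, 0, 0], [0.09, 0.0, 0, 0, 0, 0], [0.13, -0.0, 0, 0, 0, 0], [0.17, -0.01, 0, 0, 0, 0], [0.22, -0.02, 0, 0, 0, 0]] new cmd [ 0.5751 -0.3325]
675 [[0.04, -0.01, 0, 0, 0, 0], [0.08, -0.03, 0, 0, 0, 0], [0.12, -0.06, 0, 0, 0, 0], [0.15, -0.08, 0, 0, 0, 0], [0.19, -0.11, 0, 0, 0, 0]] new cmd [ 0.5934 -0.3209]
700 [[0.03, -0.03, 0, 0, 0, 0], [0.06, -0.06, 0, 0, 0, 0], [0.08, -0.1, 0, 0, 0, 0], [0.11, -0.14, 0, 0, 0, 0], [0.12, -0.18, 0, 0, 0, 0]] new cmd [ 0.605  -0.3026]
725 [[0.01, -0.04, 0, 0, 0, 0], [0.03, -0.08, 0, 0, 0, 0], [0.03, -0.13, 0, 0, 0, 0], [0.04, -0.17, 0, 0, 0, 0], [0.04, -0.21, 0, 0, 0, 0]] new cmd [ 0.6078 -0.2811]
750 [[-0.0, -0.04, 0, 0, 0, 0], [-0.01, -0.09, 0, 0, 0, 0], [-0.02, -0.13, 0, 0, 0, 0], [-0.04, -0.17, 0, 0, 0, 0], [-0.06, -0.21, 0, 0, 0, 0]] new cmd [ 0.6013 -0.2605]
775 [[-0.02, -0.04, 0, 0, 0, 0], [-0.05, -0.07, 0, 0, 0, 0], [-0.
[... 1383 characters left out ...]
, 0, 0, 0, 0]] new cmd [ 0.5451 -0.3338]
1000 [[0.04, 0.01, 0, 0, 0, 0], [0.09, 0.02, 0, 0, 0, 0], [0.13, 0.02, 0, 0, 0, 0], [0.17, 0.02, 0, 0, 0, 0], [0.22, 0.02, 0, 0, 0, 0]] new cmd [ 0.5667 -0.3347]
1025 [[0.04, -0.01, 0, 0, 0, 0], [0.09, -0.02, 0, 0, 0, 0], [0.13, -0.03, 0, 0, 0, 0], [0.17, -0.05, 0, 0, 0, 0], [0.2, -0.07, 0, 0, 0, 0]] new cmd [ 0.5867 -0.3265]
1050 [[0.04, -0.03, 0, 0, 0, 0], [0.07, -0.05, 0, 0, 0, 0], [0.1, -0.08, 0, 0, 0, 0], [0.13, -0.12, 0, 0, 0, 0], [0.15, -0.15, 0, 0, 0, 0]] new cmd [ 0.6013 -0.3105]
1075 [[0.02, -0.04, 0, 0, 0, 0], [0.04, -0.08, 0, 0, 0, 0], [0.06, -0.12, 0, 0, 0, 0], [0.07, -0.16, 0, 0, 0, 0], [0.07, -0.2, 0, 0, 0, 0]] new cmd [ 0.6078 -0.2899]
```

Emit:
move_arm(
  motion=[
    [0.04, 0.02, 0, 0, 0, 0],
    [0.08, 0.04, 0, 0, 0, 0],
    [0.12, 0.06, 0, 0, 0, 0],
    [0.16, 0.07, 0, 0, 0, 0],
    [0.2, 0.07, 0, 0, 0, 0],
  ],
)

```text
time: 74.88
tool_pos: [0.5535, -0.3362, 0.1365]
tool_rot: [-3.14, 0.002, 0.043]
contact_force: [-2.6, 0.8, 7.8]
opening: 0.0216
grip_force: 20.0
```

Emit:
move_arm(
  motion=[
    [0.04, 0, 0, 0, 0, 0],
    [0.09, 0, 0, 0, 0, 0],
    [0.13, 0, 0, 0, 0, 0],
    [0.17, -0.01, 0, 0, 0, 0],
    [0.22, -0.02, 0, 0, 0, 0],
  ],
)

```text
time: 75.5
tool_pos: [0.5751, -0.3336, 0.1365]
tool_rot: [-3.14, 0.002, 0.043]
contact_force: [-3.5, 1.1, 8.6]
opening: 0.0217
grip_force: 20.0
```

Emit:
move_arm(
  motion=[
    [0.04, -0.01, 0, 0, 0, 0],
    [0.08, -0.03, 0, 0, 0, 0],
    [0.12, -0.06, 0, 0, 0, 0],
    [0.15, -0.08, 0, 0, 0, 0],
    [0.19, -0.11, 0, 0, 0, 0],
  ],
)

```text
time: 76.12
tool_pos: [0.5934, -0.3221, 0.1365]
tool_rot: [-3.141, 0.003, 0.043]
contact_force: [-3.4, 1.1, 8.9]
opening: 0.0212
grip_force: 20.0
```

Emit:
move_arm(
  motion=[
    [0.03, -0.03, 0, 0, 0, 0],
    [0.06, -0.06, 0, 0, 0, 0],
    [0.08, -0.1, 0, 0, 0, 0],
    [0.11, -0.14, 0, 0, 0, 0],
    [0.12, -0.18, 0, 0, 0, 0],
  ],
)

```text
time: 76.75
tool_pos: [0.605, -0.304, 0.1366]
tool_rot: [3.141, 0.002, 0.043]
contact_force: [-1.4, -3.0, 6.3]
opening: 0.0211
grip_force: 20.0
```

Emit:
move_arm(
  motion=[
    [0.01, -0.04, 0, 0, 0, 0],
    [0.03, -0.08, 0, 0, 0, 0],
    [0.03, -0.13, 0, 0, 0, 0],
    [0.04, -0.17, 0, 0, 0, 0],
    [0.04, -0.21, 0, 0, 0, 0],
  ],
)

```text
time: 77.38
tool_pos: [0.6082, -0.2831, 0.1365]
tool_rot: [3.141, 0.002, 0.043]
contact_force: [-1.4, -2.5, 6.4]
opening: 0.0216
grip_force: 20.0
```

Emit:
move_arm(
  motion=[
    [0, -0.04, 0, 0, 0, 0],
    [-0.01, -0.09, 0, 0, 0, 0],
    [-0.02, -0.13, 0, 0, 0, 0],
    [-0.04, -0.17, 0, 0, 0, 0],
    [-0.06, -0.21, 0, 0, 0, 0],
  ],
)

```text
time: 78.0
tool_pos: [0.602, -0.2622, 0.1366]
tool_rot: [3.141, -0.0, 0.043]
contact_force: [2.2, -1.1, 5.5]
opening: 0.0214
grip_force: 20.0
```

Emit:
move_arm(
  motion=[
    [-0.02, -0.04, 0, 0, 0, 0],
    [-0.05, -0.07, 0, 0, 0, 0],
    [-0.07, -0.11, 0, 0, 0, 0],
    [-0.11, -0.14, 0, 0, 0, 0],
    [-0.14, -0.17, 0, 0, 0, 0],
  ],
)

```text
time: 78.62
tool_pos: [0.5873, -0.2457, 0.1366]
tool_rot: [3.141, -0.0, 0.043]
contact_force: [0.4, -2.5, 5.3]
opening: 0.0215
grip_force: 20.0
```

Emit:
move_arm(
  motion=[
    [-0.04, -0.03, 0, 0, 0, 0],
    [-0.07, -0.05, 0, 0, 0, 0],
    [-0.11, -0.07, 0, 0, 0, 0],
    [-0.15, -0.08, 0, 0, 0, 0],
    [-0.2, -0.09, 0, 0, 0, 0],
  ],
)

```text
time: 79.25
tool_pos: [0.5672, -0.2373, 0.1366]
tool_rot: [3.142, -0.001, 0.043]
contact_force: [2.5, 0.6, 5.7]
opening: 0.0218
grip_force: 20.0
```

Emit:
move_arm(
  motion=[
    [-0.04, -0.01, 0, 0, 0, 0],
    [-0.09, -0.01, 0, 0, 0, 0],
    [-0.13, -0.01, 0, 0, 0, 0],
    [-0.17, -0.01, 0, 0, 0, 0],
    [-0.22, 0, 0, 0, 0, 0],
  ],
)

```text
time: 79.88
tool_pos: [0.5516, -0.237, 0.1368]
tool_rot: [3.141, -0.014, 0.043]
contact_force: [26.0, 8.0, -4.5]
opening: 0.0215
grip_force: 20.0
```

Firm stop felt: 26 N, with the tool about 6 mm behind its command, at roughly 97.5°. I back off a quarter turn.

Run:
```python
from h import *
crank((.558,-.2855))
arcabs((.5451,-.2372),(.558,-.2855),[97,87,77,67,57,47,37,27,17,7,6.5])
```

```text
r 0.049 ang 97.5 F [26.   8.  -4.5] t 79.875
[[0.07, -0.01, 0, 0, 0, 0], [0.16, -0.01, 0, 0, 0, 0], [0.24, 0.01, 0, 0, 0, 0], [0.32, 0.04, 0, 0, 0, 0], [0.4, 0.08, 0, 0, 0, 0], [0.46, 0.14, 0, 0, 0, 0], [0.52, 0.2, 0, 0, 0, 0], [0.56, 0.28, 0, 0, 0, 0], [0.59, 0.36, 0, 0, 0, 0], [0.61, 0.45, 0, 0, 0, 0], [0.61, 0.45, 0, 0, 0, 0]] new cmd [ 0.6077 -0.2798]
```

Emit:
move_arm(
  motion=[
    [0.07, -0.01, 0, 0, 0, 0],
    [0.16, -0.01, 0, 0, 0, 0],
    [0.24, 0.01, 0, 0, 0, 0],
    [0.32, 0.04, 0, 0, 0, 0],
    [0.4, 0.08, 0, 0, 0, 0],
    [0.46, 0.14, 0, 0, 0, 0],
    [0.52, 0.2, 0, 0, 0, 0],
    [0.56, 0.28, 0, 0, 0, 0],
    [0.59, 0.36, 0, 0, 0, 0],
    [0.61, 0.45, 0, 0, 0, 0],
    [0.61, 0.45, 0, 0, 0, 0],
    [0.61, 0.45, 0, 0, 0, 0],
  ],
)

```text
time: 81.38
tool_pos: [0.6019, -0.2824, 0.1366]
tool_rot: [-3.141, 0.012, 0.041]
contact_force: [-22.2, -3.4, 15.9]
opening: 0.0216
grip_force: 20.0
```

Run:
```python
from h import *
crank((.558,-.2855))
```

```text
r 0.044 ang 4.0 F [-22.2  -3.4  15.9] t 81.375
```

The handle slipped about 6 mm along the pads at the stop, so the stop is nearer 90.5° and the crank should now be at about 0.5°. I regrip and trim it.

Emit:
move_arm(
  motion=[
    [0, 0, 0, 0, 0, 0],
    [0, 0, 0, 0, 0, 0],
    [0, 0, 0, 0, 0, 0],
    [0, 0, 0, 0, 0, 0],
  ],
  fingers=-0.3,
)

```text
time: 81.88
tool_pos: [0.6083, -0.2798, 0.1358]
tool_rot: [-3.141, 0.001, 0.044]
contact_force: [-0.4, -0.4, 0.2]
opening: 0.0322
grip_force: 0.0
```

Emit:
move_arm(
  motion=[
    [0, 0, 0, 0, 0, 0],
    [0, 0, 0, 0, 0, 0],
    [0, 0, 0, 0, 0, 0],
    [0, 0, 0, 0, 0, 0],
  ],
  fingers=-1,
)

```text
time: 82.38
tool_pos: [0.6083, -0.2803, 0.1361]
tool_rot: [3.141, -0.0, 0.043]
contact_force: [0.3, -2.1, -2.0]
opening: 0.0213
grip_force: 20.0
```

Run:
```python
from h import *
crank((.558,-.2855)); go()
```

```text
r 0.0506 ang 5.9 F [ 0.3 -2.1 -2. ] t 82.375
at [ 0.6083 -0.2803  0.1361] rpy [180.   -0.    2.5] open 0.0213 grip 20.0 t 82.4 F [ 0.3 -2.1 -2. ]
```

Emit:
move_arm(
  motion=[
    [0, 0.03, 0, 0, 0, 0],
    [0, 0.05, 0, 0, 0, 0],
    [0, 0.055, 0, 0, 0, 0],
    [0, 0.055, 0, 0, 0, 0],
  ],
)

```text
time: 82.88
tool_pos: [0.6087, -0.2854, 0.1361]
tool_rot: [-3.141, -0.0, 0.043]
contact_force: [2.1, 3.7, -2.9]
opening: 0.0214
grip_force: 20.0
```

Emit:
move_arm(
  motion=[
    [0, 0, 0, 0, 0, 0],
    [0, 0, 0, 0, 0, 0],
    [0, 0, 0, 0, 0, 0],
    [0, 0, 0, 0, 0, 0],
    [0, 0, 0, 0, 0, 0],
  ],
  fingers=0.2,
)

```text
time: 83.5
tool_pos: [0.6085, -0.2857, 0.1363]
tool_rot: [3.141, 0.0, 0.043]
contact_force: [0.2, -0.9, -0.1]
opening: 0.0552
grip_force: 0.0
```

Emit:
move_arm(
  motion=[
    [0, 0, -0.3, 0, 0, 0],
    [0, 0, -0.6, 0, 0, 0],
    [0, 0, -1, 0, 0, 0],
    [0, 0, -1, 0, 0, 0],
  ],
)

```text
time: 84.0
tool_pos: [0.6099, -0.2864, 0.2404]
tool_rot: [3.137, -0.006, 0.043]
contact_force: [1.0, 0.0, 0.2]
opening: 0.0547
grip_force: 0.0
```

Emit:
move_arm(
  motion=[
    [-0.3, 0.3, -0.3, 0, 0, 0],
    [-0.6, 0.6, -0.4, 0, 0, 0],
    [-0.9, 0.9, -0.4, 0, 0, 0],
    [-0.9, 0.9, -0.4, 0, 0, 0],
  ],
)

```text
time: 84.5
tool_pos: [0.5203, -0.3815, 0.2753]
tool_rot: [-3.141, 0.002, 0.039]
contact_force: [0.4, 0.2, -0.1]
opening: 0.055
grip_force: 0.0
```

Emit:
move_arm(
  motion=[
    [-0.4, 0.4, 0, 0, 0, 0],
    [-0.9, 0.9, 0, 0, 0, 0],
    [-0.9, 0.9, 0, 0, 0, 0],
    [-0.9, 0.9, 0, 0, 0, 0],
  ],
)

```text
time: 85.0
tool_pos: [0.4368, -0.4727, 0.2755]
tool_rot: [-3.14, 0.0, 0.043]
contact_force: [0.5, 0.6, 0.1]
opening: 0.0549
grip_force: 0.0
```

Run:
```python
from h import *
go(); clamps()
for n in('top','side'):
    d=cam(n);W=cloud(d); im=d['image'].astype(int); x,y,z=[W[...,i] for i in range(3)]
    g=(z>.168)&(z<.19)&(y<-.2)&(y>-.36)&(x>.48)&(x<.7)&(im.max(-1)<90); print(n,'grip',g.sum(),W[g].mean(0) if g.any() else 0)
    L=(z>.1)&(z<.12)&(abs(y+.03)<.1)&(x>.56)&(x<.66); print('lid z',np.median(z[L]))
    save(d,'f_'+n+'.png')
```

```text
at [ 0.4368 -0.4727  0.2755] rpy [-179.9    0.     2.4] open 0.0549 grip 0.0 t 85.0 F [0.5 0.6 0.1]
top L 51 x 0.419 0.478 z 0.097 0.111 y 0.0467
top R 54 x 0.425 0.485 z 0.097 0.114 y -0.1322
side L 99 x 0.416 0.475 z 0.096 0.11 y 0.0498
side R 82 x 0.421 0.48 z 0.092 0.11 y -0.1295
top grip 21 [ 0.6067579  -0.28320766  0.17619571]
lid z 0.11235679892178785
side grip 20 [ 0.60258771 -0.27963934  0.17483262]
lid z 0.11184718204587729
```

View pics/f_top.png

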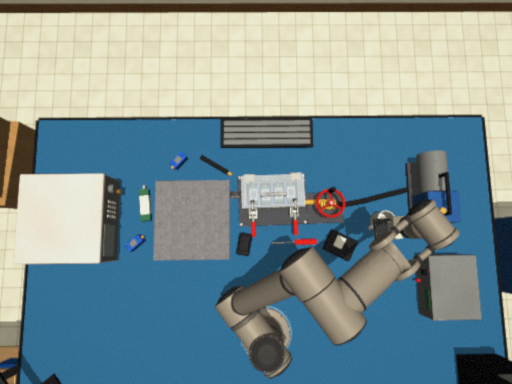

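The top view shows an empty mat, the lid shut, both clamps down, and the crank at the far side of the wheel. The bystanders are where they were and the arm is clear. Handing in.

```bash
python3 -c "
from cell import robot
print(robot.hand_in())"
```

```text
the job is handed in; nothing more can be done
None
```

I handed the job in at about 85 s: four radio modules stand in their own bays, the lid is shut, both clamps are down, and the valve is open to its stop and backed off about 90° (a few degrees uncertain, because the crank slipped in the fingers at the stop).

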